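Pack the kiln prop flat and shut the box

TASK

Put away the kiln prop that stands on end on the bench: first lay it down on the open bench without letting it topple and let go of it, then take it again and put it flat into the empty bay of the wooden box, on the cork strip and beside the prop already packed. Then close the lid fully and leave the packed prop, the glaze jar and the cup undisturbed.

Things in the scene. Friction and masses are not known exactly. Their poses are not given: they have to be found in the camera images.
- prop_mid (a point): middle of the kiln prop to pack: a pale ceramic block of square section, 40 x 40 x 130 mm, about 0.3 kg, that starts standing on end on the bench. Its z axis is its long axis (up at the start), x and y are square to its side faces. A patch of bench about 150 mm across round x = 0.50, y = 0.12 m is always clear for laying it down
- packed_mid (a point): middle of the like prop, 130 x 40 x 40 mm (x along its length), that already lies loose in one of the two bays of the box; to be left there
- strip: cork strip, 110 x 30 x 3 mm, fixed on the floor at the middle of the empty bay. Origin: centre of its underside, 6 mm above the bench; x along the bay. For 40 mm at each end of the box, ribs 28 mm high narrow a bay to 52 mm; the middle 70 mm of its length has no ribs, giving fingers room on both sides of a lying prop's middle
- box: plywood box fixed to the bench, outside 162 (x) x 206 (y) x 56 mm high, walls and floor 6 mm, rim 50 mm above the inner floor. Origin: centre of its underside; the lid hinges on the +x rim. Two bays run along x, 150 mm long, centre lines at y = +42 and -42 mm. A prop flat on the strip ends 7 mm below the rim
- lid_hinge (a point): middle of the lid's hinge line, on the box's +x rim, 56 mm above the bench. The lid is a plywood panel, 162 mm from hinge to free edge, 206 mm wide, 8 mm thick, 0.2 kg, flat on its outer face, with a dark tab 60 mm wide standing 12 mm out at the middle of its free edge; the hinge line lies on the panel's underside
- lid (a joint): angle of the lid in rad: 0 closed on the rim, 1.57 upright; it starts a little past upright, leaning away from the box (1.65 to 1.85; stop at 1.95). The hinge is stiff: the lid stays where it is left and needs about 2.5 N at its free edge to move, so it must be pushed all the way down
- jar: amber glass glaze jar, 68 mm in diameter and 95 mm tall, standing on the bench; origin at the centre of its base
- cup: blue ceramic cup, 80 mm in diameter at the rim and 80 mm tall, standing on the bench; origin at the centre of its base
Things that resemble listed ones, but are neither listed nor needed, are in the scene too. What is shaped like the part that bears prop_mid but red is not meant.

How it is judged:
On the way, in this order (a step that is already met when the one before it is completed fails the run):
1. the prop lies on its side on the open bench, let go (angle between prop_mid's own z axis and vertical between 1.5 and 1.64 rad and height (world z) of prop_mid below 0.024 m and contact force between the fingers and prop below 0.1 N), for 0.2 s.
2. the prop lies flat on the cork strip in the empty bay, let go, with the lid still open (horizontal distance between prop_mid and strip below 0.016 m and z of prop_mid in the frame of box below 0.033 m and angle between the z axis of prop_mid and the x axis of box, either way round below 0.2 rad and contact force between the fingers and prop below 0.1 N and value of joint lid above 0.5 rad), for 0.2 s.
At the end, for the whole second after the job is handed in: The prop lies at rest flat in the bay that was empty, its middle within 16 mm of the middle of the cork strip and at most 33 mm above the bench, in line with the bay within 0.2 rad; the lid is closed to within 0.03 rad; the packed prop, the jar and the cup are within 25 mm of where they stood (horizontal distance between prop_mid and strip below 0.016 m and z of prop_mid in the frame of box below 0.033 m and angle between the z axis of prop_mid and the x axis of box, either way round below 0.2 rad and value of joint lid below 0.03 rad and linear speed of prop below 0.02 m/s and distance of each of packed_mid, jar, cup from where it was at the start of the episode below 0.025 m); the robot touches nothing.
It fails at once if the prop topples or is thrown instead of being laid down (it turns faster than 9 rad/s) (angular speed of prop above 9 rad/s).
It fails at once if the packed prop is shoved or lifted more than 25 mm (distance of packed_mid from where it was at the start of the episode above 0.025 m).
It fails at once if the jar is moved more than 25 mm or tipped (distance of jar from where it was at the start of the episode above 0.025 m or angle between jar's own z axis and vertical above 0.4 rad).
It fails at once if the cup is moved more than 25 mm or tipped (distance of cup from where it was at the start of the episode above 0.025 m or angle between cup's own z axis and vertical above 0.4 rad).
It also fails if it takes over 67 s, if anything falls off the work surface, if the arm or the gripper's body presses on something with over 40 N, if the wrist force passes 120 N, or if a joint passes its speed limit or range.

ROBOT

A 7-joint arm with a two-finger parallel gripper is mounted at the origin on the work surface. World frame = base frame: x ahead of the robot, y to its left, z up, the work surface at z = 0. Lengths are in m, angles in rad, forces in N, time in s.
With the tool pointing down it reaches from about 0.375 to 0.925 m from the base axis. Payload 3.1 kg.
Tool frame: the origin (TCP) lies midway between the tips of the shut fingers; the grasp point (between the pads) lies 19 mm behind it; z points along the fingers, y is the line along which they close (so a half turn about z gives the same grasp; the last joint's range is limited). The gripper opens to 85 mm and grips with 20 to 120 N. Pads are 22 mm wide; open, the fingers measure 114 mm over their backs; the gripper's body (76 mm by 85 mm) begins 54 mm behind the grasp point. The pads swing forward as they close: fully open they stand 13 mm farther back than shut.
Start: joints at [-1.4, 0.383, 0.044, 1.598, -0.018, 1.161, -0.05], TCP at [0.173, 0.627, 0.198] pointing down, gripper open.
Joint ranges: [-2.61, 2.61], [-0.41, 2.15], [-1.48, 1.57], [0, 2.5], [-1.57, 4.71], [0.05, 1.97], [-2.85, 2.85]. Speed limits (rad/s): [2.79, 2.79, 3.14, 3.14, 3.14, 3.14, 3.14].

INTERFACE

Orientations are given as a 3x3 rotation matrix whose columns are the frame's x, y, z axes.
In Python, from bench import r gives the robot as it stands.
- The arm moves only by the tool move_arm, never from a script. Its argument "series" is one flat list of numbers, 7 for each row, row after row: the turn, a rotation vector about the tool's x, y, z in units of 6 degrees (1.0 is 6 degrees), then the shift along the tool's x, y, z in units of 30 mm (1.0 is 30 mm), then the finger opening in mm, from 0 to 85.4. In form: [rx, ry, rz, x, y, z, fingers, rx, ry, rz, x, y, z, fingers, ...]. A call has exactly 5 rows; each row shifts and turns the commanded pose from where the row before left it, along the tool's axes as they then stand; what a row does not reach is not made up. A row lasts 1/8 s, in which the tool goes at most 62.5 mm and 10.7 degrees, less where a joint would pass 70% of its speed; a pose out of reach is approached as far as the arm can. A call is refused whole if a number of a shift passes 1 or a number of a turn 1, either way. A call with a gripper value outside its range is refused whole. The fingers move at their own pace and stop on an object; "grip_force" is the grip in N (left out, the last holds). Time passes only in rows, so rows that do not move let the fingers close, or fill a call up. It gives the time, the measured TCP pose, the force, the opening and the grip force at its end, in the units of the state.
- r.state(): the state, without advancing time (a new reading comes with each control period).
- r.get_image(name): name is "scene" or "top" or "wrist"; returns a dict with "img" (384x512x3 uint8, red, green, blue), "vertical_fov" (degrees; the focal length in pixels is half the picture's height over the tangent of half this angle, whatever the lens; pixels are square), "cx", "cy" (the principal point, pixels), "cam_to_world" (4x4, takes a point from camera to world coordinates). Camera axes: x right, y down, z forward; pixel columns grow to the right and rows downward; lengths in m; the calibration is good to about 2 mm. A picture is of the moment at which its call begins. There is no depth.
- r.job_done(): hands the job in; it is judged then, once.
Trained networks look in a picture, given as the dict that the camera call returned (one of the last four; its "shot" number tells which), for a name from the list of things; names that differ only in an ending like _2 or _b are one class to them, and where a whole thing is asked for, a point or a joint stands for the part that bears it (a point fixed in the world has none). Each returns a list of dicts, best first, with "conf" (0 to 1); they miss things now and then, are a little off and sometimes report something else, mostly with a low value. They report only what shows in the picture. A call takes as long as a camera call. They do not tell look-alikes from the thing itself.
- r.masks_of(picture, target): "pixels" (384x512 bool, what is visible of it).
- r.spot_point(picture, target): "location" ([x, y, z] in m, in world coordinates, good to about 4 mm: a listed point, or the origin of a listed thing).
The state is a dict: "clock": time; "q": joint angles; "dq": joint speeds; "tau": joint torques, N m; "eef_pos": TCP position; "orientation": TCP orientation; "wrist_force": force on the tool from outside, world axes, zero at the start; "ft_torque": the same for the moment, N m; "grip_width": finger opening in m; "grip_force": force on a finger pad.
Only numpy, scipy, OpenCV 4.12 (cv2) and the standard library are available. Lean on these libraries where they do the work, as an engineer would, in place of code of your own. Each camera call takes 0.05 s, during which the arm holds its last target. There are 200 camera calls.

## Working session

There is one attempt and no reset: what is moved stays moved. The work goes in short steps, Python scripts to look and compute and a tool call to move; the robot and the scene stay as the last step left them, time stands still between calls to the robot, and variables do not carry over. Pictures are saved under pics/ and viewed, at most 10 in all, crops included, and the job is handed in when it is done.

Besides the shell and the picture viewer there is one more tool, called after "Call:" as name(argument=value, ...) on one line, values as JSON. move_arm: Moves the arm, as the interface text tells. Its arguments: {"type":"object","properties":{"series":{"type":"array"},"grip_force":{"type":"number"}},"required":["series"]}

```bash
mkdir -p pics; ls
python3 - <<'E'
from bench import r
import cv2,numpy as np
ims=[]
for n in("scene","top"):
    p=r.get_image(n); ims.append(p["img"])
    for t in["prop_mid","packed_mid","strip","box","lid_hinge","jar","cup"]:
        try: print(n,t,[(np.round(d["location"],3).tolist(),round(d["conf"],2)) for d in r.spot_point(p,t)][:4])
        except Exception as e: print(t,e)
    print(np.round(p["cam_to_world"],3).tolist(),p["vertical_fov"])
cv2.imwrite("pics/a.png",cv2.resize(np.vstack(ims)[:,:,::-1],None,fx=.78,fy=.78))
s=r.state();print(s)
E
```

```text
pics
scene prop_mid [([0.521, 0.411, 0.065], 0.96), ([0.627, 0.387, 0.06], 0.74), ([0.586, 0.288, 0.066], 0.65)]
scene packed_mid [([0.499, -0.2, 0.024], 0.95)]
scene strip [([0.506, -0.114, 0.005], 0.7), ([0.589, 0.283, 0.067], 0.5)]
scene box [([0.499, -0.155, 0.003], 0.69)]
scene lid_hinge [([0.582, -0.163, 0.054], 0.78)]
scene jar [([0.646, 0.101, 0.002], 0.74)]
scene cup [([0.433, 0.304, -0.002], 0.86)]
[[-0.017, 0.84, -0.543, 1.149], [1.0, 0.013, -0.01, 0.106], [-0.001, -0.543, -0.84, 1.008], [0.0, 0.0, 0.0, 1.0]] 43.83008511143034
top prop_mid [([0.589, 0.286, 0.064], 0.89), ([0.526, 0.414, 0.066], 0.63), ([0.628, 0.39, 0.067], 0.61)]
top packed_mid [([0.498, -0.199, 0.027], 0.92)]
top strip [([0.582, -0.168, 0.056], 0.44)]
top box [([0.499, -0.159, -0.003], 0.55)]
top lid_hinge [([0.585, -0.166, 0.057], 0.87), ([0.498, -0.197, 0.026], 0.18)]
top jar [([0.646, 0.106, -0.001], 0.75)]
top cup [([0.439, 0.303, -0.0], 0.88), ([0.589, 0.288, 0.065], 0.59)]
[[0.028, -0.995, 0.094, 0.437], [-0.999, -0.03, -0.024, 0.108], [0.026, -0.093, -0.995, 1.292], [0.0, 0.0, 0.0, 1.0]] 43.99486305006356
{'clock': 0.8, 'q': array([-1.39975616,  0.38285526,  0.0438892 ,  1.59785193, -0.01791527,
        1.16119923, -0.04989299]), 'dq': array([-1.79064651e-03,  1.71237894e-03,  9.11313400e-04,  4.30907131e-05,
       -1.05652507e-04, -2.10493995e-03,  1.23572882e-03]), 'tau': array([ 5.42698544e-04, -4.33379316e+01,  1.02296837e+00, -2.49901325e+01,
        1.04297698e-02,  1.58256444e-03, -1.13843808e-05]), 'eef_pos': array([0.1726217 , 0.62669322, 0.19842029]), 'orientation': array([[-9.64094947e-01,  2.65557777e-01, -2.45681810e-05],
       [ 2.65557774e-01,  9.64094944e-01,  8.56677026e-05],
       [ 4.64357838e-05,  7.60675277e-05, -9.99999996e-01]]), 'wrist_force': array([-0.78909461,  0.09783925, -0.55936571]), 'ft_torque': array([0.03267996, 0.02093429, 0.01889899]), 'grip_force': 0.0, 'grip_width': 0.08533485283687253}
```

View pics/a.png

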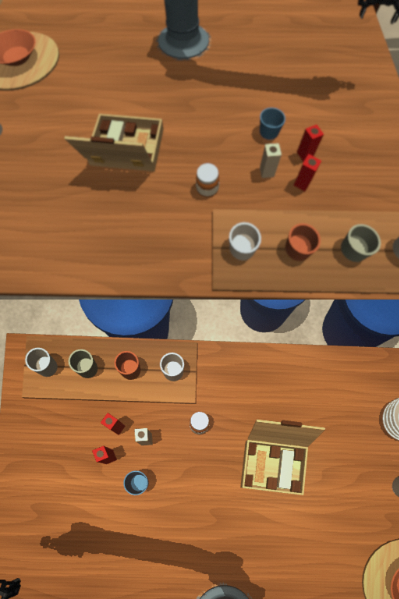

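The scene picture (top half) and the top picture (bottom half) show three upright blocks. Two are red, at about (0.52,0.41) and (0.63,0.39) [view px (312,140) and (307,172)]. One is pale, at (0.587,0.287) [view px (271,160) and (142,435)], and it fits the description. I'll confirm it in an enlarged crop, together with the box.

```bash
cat > h.py <<'E'
from bench import r
import cv2,numpy as np
def f(p): return p["img"].shape[0]/2/np.tan(np.radians(p["vertical_fov"])/2)
def proj(p,X):
    T=np.linalg.inv(p["cam_to_world"]);c=T[:3,:3]@np.asarray(X,float)+T[:3,3]
    return np.array([p["cx"]+f(p)*c[0]/c[2],p["cy"]+f(p)*c[1]/c[2]])
def unproj(p,uv,z):
    T=p["cam_to_world"];d=T[:3,:3]@np.array([(uv[0]-p["cx"])/f(p),(uv[1]-p["cy"])/f(p),1])
    return T[:3,3]+d*(z-T[2,3])/d[2]
def crop(p,X,h,s):
    u,v=proj(p,X).astype(int);u0=max(u-h,0);v0=max(v-h,0)
    return cv2.resize(p["img"][v0:v0+2*h,u0:u0+2*h,::-1],(s,s),interpolation=cv2.INTER_CUBIC),(u0,v0)
E
python3 - <<'E'
from h import *
t=r.get_image("top");s=r.get_image("scene")
L=[crop(t,[.587,.287,.13],32,384),crop(t,[.5,-.16,.05],48,384)]
print([l[1] for l in L])
cv2.imwrite("pics/b.png",np.hstack([l[0] for l in L]))
for pt in([.587,.287,.065],[.5,-.16,.05]):print(proj(t,pt))
E
```

```text
[(np.int64(147), np.int64(141)), (np.int64(305), np.int64(167))]
[183.5681905  176.91281786]
[353.67323995 215.77825313]
```

View pics/b.png

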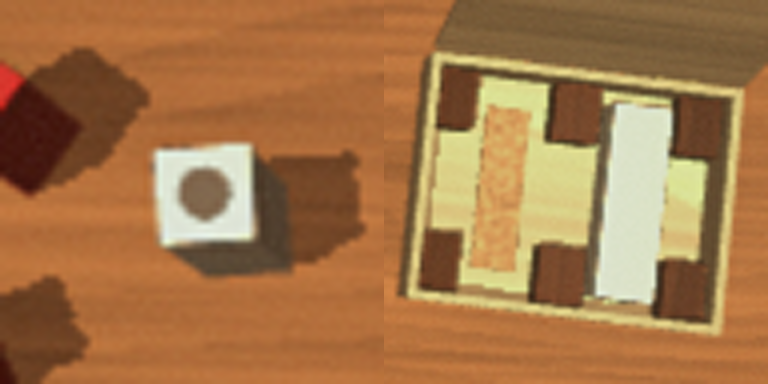

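Left crop: the pale block with its hole is the prop. Its top corners are at (153,149), (250,144), (256,239) and (162,246), and it stands clear of the red look-alikes. Right crop: the box rim corners are at (432,54), (742,91), (720,332) and (402,296). The empty bay with the cork is on the left (+y), and the packed prop is on the right.

Run:
```python
from h import *
t=r.get_image("top")
def P(name,C,o,s,z):
    X=np.array([unproj(t,(o[0]+(c[0]+.5)/s-.5,o[1]+(c[1]+.5)/s-.5),z)[:2] for c in C])
    e=[X[(i+1)%4]-X[i] for i in range(4)]
    print(name,X.round(4).tolist(),"mid",X.mean(0).round(4),"len",np.round([np.hypot(*v) for v in e],4),"ang",np.degrees([np.arctan2(v[1],v[0]) for v in e]).round(1))
P("prop",[(153,149),(250,144),(256,239),(162,246)],(147,141),6,.13)
P("box",[(48,54),(358,91),(336,332),(18,296)],(305,167),4,.056)
P("strip",[(101,105),(146,108),(130,270),(86,268)],(305,167),4,.009)
P("packed",[(226,101),(287,106),(271,303),(211,298)],(305,167),4,.046)
s=r.get_image("scene")
for n in("lid","lid_hinge"):
  for q in(t,s):
    for d in r.masks_of(q,n)[:1]:
        m=d["pixels"];ys,xs=np.nonzero(m);print(n,d["conf"],m.sum(),xs.min(),xs.max(),ys.min(),ys.max())
print(proj(s,[.582,-.165,.056]))
```

```text
prop [[0.6066, 0.3069], [0.61, 0.2674], [0.5709, 0.2633], [0.5668, 0.3014]] mid [0.5886 0.2847] len [0.0396 0.0393 0.0383 0.0402] ang [ -85.2 -174.    96.1    7.8]
box [[0.5905, -0.06], [0.5723, -0.265], [0.4143, -0.251], [0.4319, -0.0432]] mid [ 0.5022 -0.1548] len [0.2059 0.1586 0.2085 0.1595] ang [-95.1 174.9  85.2  -6. ]
strip [[0.5625, -0.1031], [0.5614, -0.1339], [0.4512, -0.1244], [0.4517, -0.0946]] mid [ 0.5067 -0.114 ] len [0.0308 0.1106 0.0298 0.1111] ang [-92.1 175.1  89.   -4.4]
packed [[0.5641, -0.18], [0.562, -0.2207], [0.4319, -0.2109], [0.434, -0.1713]] mid [ 0.498  -0.1957] len [0.0407 0.1305 0.0397 0.1303] ang [-92.9 175.7  86.9  -3.8]
lid 0.7 2287 319 416 155 188
lid 0.76 2636 82 192 174 210
lid_hinge 0.84 2589 82 194 174 210
[150.74302773 203.98723828]
```

```bash
cat >> h.py <<'E'
from scipy.spatial.transform import Rotation as Ro, Slerp
def tool(yaw,tilt):  # u at yaw deg; tilt>0 points the tool outward (+u), y axis = u+90deg
    a,b=np.radians([yaw,tilt]);u=np.array([np.cos(a),np.sin(a),0]);y=np.array([-np.sin(a),np.cos(a),0])
    z=np.sin(b)*u-np.cos(b)*np.array([0,0,1]);return np.column_stack([np.cross(y,z),y,z])
def plan(way,n=None):
    """way: list of (pos,R,rows); prints round rows from the measured pose"""
    s=r.state();p,R=s["eef_pos"].copy(),s["orientation"].copy()
    for P,T,n in way:
        P=np.array(P,float)
        need=max(np.abs(R.T@(P-p)).max()/.03/.9,np.abs(Ro.from_matrix(R.T@T).as_rotvec()).max()/np.radians(6)/.95)
        print("need %.1f rows"%need)
        for k in range(n):
            w=Ro.from_matrix(R.T@T).as_rotvec()/(n-k);d=R.T@(P-p)/(n-k)
            w=(w/np.radians(6)).round(2);d=(d/.03).round(2)
            print(*(w+0.),*(d+0.),sep=", ")
            p=p+R@d*.03;R=R@Ro.from_rotvec(w*np.radians(6)).as_matrix()
def st():
    s=r.state();R=s["orientation"];z=R[:,2]
    print("t",s["clock"],"pos",s["eef_pos"].round(4),"z",z.round(3),"yaw_y",np.degrees(np.arctan2(R[1,1],R[0,1])).round(1),"q",s["q"].round(2),"F",s["wrist_force"].round(1),s["grip_width"].round(4),s["grip_force"])
E
python3 - <<'E'
from h import *
R=tool(6,-40);u=np.array([np.cos(.105),np.sin(.105),0])
G=np.array([.5886,.2847,.09])+.006*u;T=G+.023*R[:,2];pre=T-.12*R[:,2]
print(T,pre)
plan([([.30,.52,.26],tool(-5,0),5),([.48,.40,.27],tool(6,-15),5),(pre+[0,0,.04],R,10)])
E
```

```text
[0.57986383 0.28378348 0.07238098] [0.65657579 0.29184623 0.16430631]
need 5.6 rows
0.0, 0.0, -0.35, -1.01, -0.46, -0.41
0.0, 0.0, -0.35, -0.99, -0.5, -0.41
0.0, 0.0, -0.34, -0.97, -0.53, -0.41
0.0, 0.0, -0.35, -0.95, -0.57, -0.41
0.0, 0.0, -0.34, -0.93, -0.6, -0.41
need 7.0 rows
0.05, 0.5, -0.37, -1.27, -0.69, -0.07
0.05, 0.5, -0.36, -1.23, -0.74, -0.13
0.05, 0.5, -0.37, -1.2, -0.79, -0.19
0.04, 0.5, -0.36, -1.15, -0.83, -0.24
0.05, 0.49, -0.37, -1.1, -0.88, -0.3
need 6.5 rows
0.0, 0.42, 0.0, -0.59, -0.42, 0.07
0.0, 0.42, 0.0, -0.59, -0.42, 0.04
0.0, 0.42, 0.0, -0.59, -0.42, 0.02
0.0, 0.42, 0.0, -0.59, -0.42, -0.01
0.0, 0.41, 0.0, -0.59, -0.42, -0.03
0.0, 0.42, 0.0, -0.59, -0.42, -0.06
0.0, 0.41, 0.0, -0.58, -0.42, -0.08
0.0, 0.42, 0.0, -0.58, -0.42, -0.11
0.0, 0.41, 0.0, -0.57, -0.42, -0.14
0.0, 0.42, 0.0, -0.57, -0.42, -0.16
```

Call:
move_arm(series=[0,0,-0.35,-1,-0.46,-0.41,85,0,0,-0.35,-1,-0.5,-0.41,85,0,0,-0.35,-0.97,-0.53,-0.41,85,0,0,-0.35,-0.95,-0.57,-0.41,85,0,0,-0.35,-0.93,-0.6,-0.41,85], grip_force=60)

```text
clock: 1.82
eef_pos: [0.3008, 0.5192, 0.2604]
orientation: [[-0.996, 0.084, 0.0], [0.084, 0.996, 0.0], [-0.0, 0.0, -1.0]]
wrist_force: [-0.2, 0.4, -0.4]
grip_width: 0.0845
grip_force: 0.0
```

Run:
```python
from h import *
st()
R=tool(6,-40);pre=np.array([.657,.292,.205])
plan([([.50,.385,.27],tool(4,-18),10),(pre,R,10)])
```

```text
Traceback (most recent call last):
  File "h.py", line 31, in st
    print("t",s["clock"],"pos",s["eef_pos"].round(4),"z",z.round(3),"yaw_y",np.degrees(np.arctan2(R[1,1],R[0,1])).round(1),"q",s["q"].round(2),"F",s["wrist_force"].round(1),s["grip_width"].round(4),s["grip_force"])
                                                                                                                                                                             ^^^^^^^^^^^^^^^^^^^^^
AttributeError: 'float' object has no attribute 'round'
```

```bash
sed -i 's/s\["grip_width"\].round(4)/round(s["grip_width"],4)/' h.py
python3 - <<'E'
from h import *
st()
R=tool(6,-40);pre=np.array([.657,.292,.205])
plan([([.50,.385,.27],tool(4,-18),10),(pre,R,10)])
E
```

```text
t 1.825 pos [0.3008 0.5192 0.2604] z [ 0.  0. -1.] yaw_y 85.2 q [-1.19  0.24  0.09  1.65 -0.02  1.25  0.39] F [-0.2  0.4 -0.4] 0.0845 0.0
need 7.8 rows
0.02, 0.3, -0.15, -0.7, -0.39, -0.03
0.02, 0.3, -0.15, -0.69, -0.4, -0.05
0.02, 0.3, -0.14, -0.68, -0.41, -0.07
0.02, 0.3, -0.15, -0.68, -0.42, -0.1
0.03, 0.3, -0.14, -0.66, -0.43, -0.12
0.02, 0.3, -0.15, -0.65, -0.44, -0.13
0.03, 0.3, -0.14, -0.64, -0.46, -0.15
0.02, 0.3, -0.15, -0.63, -0.46, -0.17
0.03, 0.3, -0.14, -0.62, -0.48, -0.19
0.02, 0.3, -0.15, -0.61, -0.48, -0.22
need 6.0 rows
0.02, 0.37, -0.03, -0.54, -0.35, 0.05
0.02, 0.37, -0.03, -0.54, -0.35, 0.03
0.02, 0.37, -0.03, -0.54, -0.35, 0.01
0.01, 0.36, -0.03, -0.54, -0.35, -0.01
0.02, 0.37, -0.03, -0.54, -0.35, -0.03
0.01, 0.36, -0.03, -0.54, -0.35, -0.05
0.02, 0.37, -0.03, -0.54, -0.36, -0.07
0.01, 0.36, -0.03, -0.53, -0.36, -0.09
0.02, 0.37, -0.03, -0.53, -0.36, -0.11
0.01, 0.36, -0.02, -0.52, -0.36, -0.12
```

Call:
move_arm(series=[0.02,0.3,-0.15,-0.7,-0.39,-0.03,85,0.02,0.3,-0.15,-0.7,-0.4,-0.05,85,0.02,0.3,-0.15,-0.7,-0.4,-0.07,85,0.02,0.3,-0.15,-0.7,-0.4,-0.1,85,0.02,0.3,-0.15,-0.65,-0.43,-0.12,85])

```text
clock: 2.45
eef_pos: [0.4014, 0.4534, 0.2648]
orientation: [[-0.987, 0.006, -0.158], [0.007, 1.0, -0.003], [0.157, -0.004, -0.988]]
wrist_force: [-0.9, 0.5, -0.1]
grip_width: 0.085
grip_force: 0.0
```

Call:
move_arm(series=[0.02,0.3,-0.15,-0.65,-0.44,-0.13,85,0.02,0.3,-0.15,-0.65,-0.45,-0.15,85,0.02,0.3,-0.15,-0.65,-0.45,-0.17,85,0.02,0.3,-0.15,-0.6,-0.48,-0.2,85,0.02,0.3,-0.15,-0.6,-0.48,-0.2,85])

```text
clock: 3.08
eef_pos: [0.501, 0.3869, 0.2692]
orientation: [[-0.948, -0.073, -0.31], [-0.071, 0.997, -0.019], [0.31, 0.004, -0.951]]
wrist_force: [-0.7, -0.1, -0.0]
grip_width: 0.0851
grip_force: 0.0
```

Call:
move_arm(series=[0.02,0.37,-0.03,-0.54,-0.35,0.05,85,0.02,0.37,-0.03,-0.54,-0.35,0.03,85,0.02,0.37,-0.03,-0.54,-0.35,0,85,0.01,0.37,-0.03,-0.54,-0.35,0,85,0.02,0.37,-0.03,-0.54,-0.35,-0.03,85])

```text
clock: 3.7
eef_pos: [0.5792, 0.3408, 0.2363]
orientation: [[-0.869, -0.09, -0.486], [-0.08, 0.996, -0.043], [0.488, 0.002, -0.873]]
wrist_force: [0.4, 0.3, -0.3]
grip_width: 0.0853
grip_force: 0.0
```

Call:
move_arm(series=[0.01,0.37,-0.03,-0.54,-0.35,-0.05,85,0.02,0.37,-0.03,-0.54,-0.35,-0.07,85,0.01,0.37,-0.03,-0.54,-0.35,-0.1,85,0.02,0.37,-0.03,-0.54,-0.36,-0.1,85,0.01,0.37,-0.03,-0.52,-0.36,-0.12,85])

```text
clock: 4.32
eef_pos: [0.6285, 0.2912, 0.1813]
orientation: [[-0.787, -0.099, -0.61], [-0.088, 0.995, -0.047], [0.611, 0.016, -0.791]]
wrist_force: [-0.1, 0.3, -0.2]
grip_width: 0.0851
grip_force: 0.0
```

Run:
```python
from h import *
st()
w=r.get_image("wrist")
for d in r.spot_point(w,"prop_mid")[:3]: print(d["conf"],np.round(d["location"],3))
cv2.imwrite("pics/c.png",w["img"][:,:,::-1])
```

```text
t 4.325 pos [0.6285 0.2912 0.1813] z [-0.61  -0.047 -0.791] yaw_y 95.7 q [-0.33  0.98 -0.15  0.82 -0.11  1.97  1.21] F [-0.1  0.3 -0.2] 0.0851 0.0
0.92 [0.526 0.407 0.064]
0.68 [0.587 0.282 0.067]
0.56 [0.626 0.386 0.065]
```

View pics/c.png

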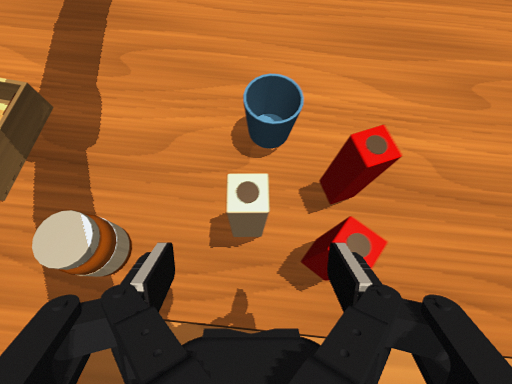

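The wrist view shows the pale prop at (248,205). The red blocks are at (360,160) and (345,250), the jar at (80,243) and the cup at (273,110). q6 is at its limit, so I'll use a tilt of 35° and narrow the opening to stay clear of the near red block.

Run:
```python
from h import *
R=tool(6,-35);u=np.array([np.cos(.105),np.sin(.105),0])
G=np.array([.588,.284,.09])+.006*u;T=G+.023*R[:,2];print(T)
plan([(T-.08*R[:,2],R,5),(T,R,5)])
```

```text
[0.58084697 0.28324988 0.0711595 ]
need 1.3 rows
0.02, -0.1, 0.0, -0.16, 0.0, 0.23
0.03, -0.1, 0.0, -0.16, 0.0, 0.23
0.02, -0.09, -0.01, -0.16, 0.0, 0.23
0.03, -0.1, 0.0, -0.15, 0.0, 0.23
0.02, -0.09, -0.01, -0.15, 0.0, 0.23
need 3.0 rows
0.0, 0.0, 0.0, 0.0, 0.0, 0.53
0.0, 0.0, 0.0, 0.0, 0.0, 0.53
0.0, 0.0, 0.0, 0.0, 0.0, 0.53
0.0, 0.0, 0.0, 0.0, 0.0, 0.54
0.0, 0.0, 0.0, 0.0, 0.0, 0.53
```

Call:
move_arm(series=[0.02,-0.1,0,-0.16,0,0.23,62,0.03,-0.1,0,-0.16,0,0.23,62,0.02,-0.1,0,-0.16,0,0.23,62,0.03,-0.1,0,-0.15,0,0.23,62,0.02,-0.1,0,-0.15,0,0.23,62])

```text
clock: 5.05
eef_pos: [0.6262, 0.2923, 0.1402]
orientation: [[-0.818, -0.107, -0.564], [-0.091, 0.994, -0.057], [0.567, 0.004, -0.823]]
wrist_force: [0.3, 0.5, -0.1]
grip_width: 0.0617
grip_force: 0.0
```

Run:
```python
from h import *
st()
R=tool(6,-35);u=np.array([np.cos(.105),np.sin(.105),0])
G=np.array([.588,.284,.09])+.006*u;T=G+.023*R[:,2];print(T)
plan([(T,R,5)])
```

```text
t 5.05 pos [0.6262 0.2923 0.1402] z [-0.564 -0.057 -0.823] yaw_y 96.2 q [-0.34  0.96 -0.15  0.92 -0.09  1.84  1.22] F [ 0.3  0.5 -0.1] 0.0617 0.0
[0.58084697 0.28324988 0.0711595 ]
need 3.1 rows
0.0, 0.01, 0.01, -0.01, -0.03, 0.55
0.0, 0.02, 0.01, -0.01, -0.03, 0.55
0.01, 0.01, 0.01, -0.01, -0.03, 0.56
0.0, 0.02, 0.01, -0.01, -0.03, 0.55
0.01, 0.01, 0.0, -0.01, -0.03, 0.56
```

Call:
move_arm(series=[0,0,0,-0.01,-0.06,0.55,62,0,0.02,0,-0.01,-0.06,0.55,62,0,0,0,-0.01,-0.03,0.55,62,0,0,0,-0.01,0,0.55,62,0,0,0,-0.01,0,0.56,62])

```text
clock: 5.68
eef_pos: [0.5809, 0.2828, 0.071]
orientation: [[-0.817, -0.107, -0.566], [-0.09, 0.994, -0.057], [0.569, 0.004, -0.822]]
wrist_force: [1.0, -0.7, -0.2]
grip_width: 0.0623
grip_force: 0.0
```

Run:
```python
from h import *
st()
w=r.get_image("wrist");cv2.imwrite("pics/d.png",w["img"][:,:,::-1])
```

```text
t 5.675 pos [0.5809 0.2828 0.071 ] z [-0.566 -0.057 -0.822] yaw_y 96.1 q [-0.33  0.92 -0.16  1.13 -0.08  1.67  1.23] F [ 1.  -0.7 -0.2] 0.0623 0.0
```

View pics/d.png

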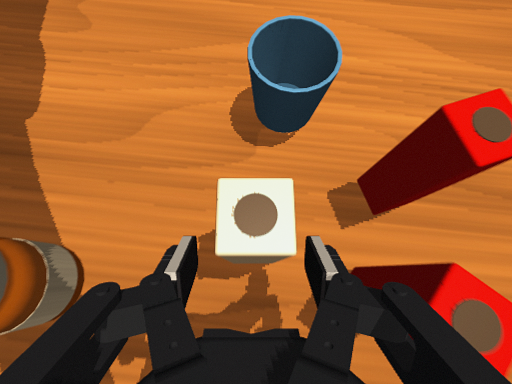

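The prop (top face at 217–295 × 178–255) sits centred between the pads, at 195 and 308. I'll close on it.

Call:
move_arm(series=[0,0,0,0,0,0,30,0,0,0,0,0,0,30,0,0,0,0,0,0,30,0,0,0,0,0,0,30,0,0,0,0,0,0,30], grip_force=70)

```text
clock: 6.35
eef_pos: [0.582, 0.2832, 0.0721]
orientation: [[-0.818, -0.106, -0.565], [-0.09, 0.994, -0.057], [0.568, 0.005, -0.823]]
wrist_force: [1.4, 0.5, -0.0]
grip_width: 0.0386
grip_force: 70.7
```

Run:
```python
from h import *
st()
s=r.state();p=s["eef_pos"]
w=r.get_image("scene")
print([(round(d["conf"],2),np.round(d["location"],3)) for d in r.spot_point(w,"prop_mid")])
G=.023
R=s["orientation"]
# prop mid relative to TCP in tool frame
m0=np.array([.588,.284,.065]);rel=R.T@(m0-p);print("rel",rel)
Rf=tool(-5,55);M=np.array([.505,.115,.021]);T=M-Rf@rel
print("final TCP",T)
plan([(p+[0,0,.06],R,5),(T+[0.02,0.03,.09],tool(0,10),10),(T+[0,0,.05],Rf,10),(T,Rf,5)])
```

```text
t 6.35 pos [0.582  0.2832 0.0721] z [-0.565 -0.057 -0.823] yaw_y 96.1 q [-0.33  0.92 -0.16  1.13 -0.08  1.67  1.23] F [ 1.4  0.5 -0. ] 0.0386 70.71962425718084
[(0.64, array([0.588, 0.286, 0.064]))]
rel [-0.0090366   0.00013474  0.00239858]
final TCP [0.49786748 0.11548876 0.01497342]
need 1.8 rows
0.0, 0.0, 0.0, 0.23, 0.0, -0.33
0.0, 0.0, 0.0, 0.23, 0.0, -0.33
0.0, 0.0, 0.0, 0.22, 0.0, -0.33
0.0, 0.0, 0.0, 0.23, 0.0, -0.33
0.0, 0.0, 0.0, 0.22, 0.01, -0.33
need 7.8 rows
-0.02, -0.74, 0.1, 0.17, -0.43, 0.22
-0.02, -0.74, 0.1, 0.18, -0.44, 0.21
-0.02, -0.74, 0.1, 0.19, -0.44, 0.19
-0.02, -0.75, 0.1, 0.2, -0.44, 0.18
-0.02, -0.74, 0.1, 0.2, -0.44, 0.16
-0.01, -0.75, 0.11, 0.21, -0.45, 0.14
-0.02, -0.74, 0.1, 0.22, -0.45, 0.13
-0.01, -0.75, 0.11, 0.22, -0.45, 0.11
-0.02, -0.74, 0.1, 0.23, -0.45, 0.09
-0.01, -0.75, 0.11, 0.22, -0.46, 0.06
need 7.9 rows
0.05, -0.75, 0.07, 0.09, -0.1, 0.12
0.05, -0.75, 0.07, 0.1, -0.1, 0.11
0.04, -0.75, 0.07, 0.11, -0.1, 0.11
0.05, -0.75, 0.07, 0.11, -0.1, 0.1
0.04, -0.75, 0.07, 0.12, -0.1, 0.09
0.05, -0.75, 0.07, 0.12, -0.1, 0.08
0.04, -0.75, 0.08, 0.13, -0.1, 0.07
0.05, -0.75, 0.07, 0.13, -0.1, 0.06
0.04, -0.75, 0.08, 0.14, -0.11, 0.05
0.05, -0.74, 0.07, 0.14, -0.11, 0.04
need 1.5 rows
0.0, 0.0, 0.0, 0.27, 0.0, 0.19
0.0, 0.0, 0.0, 0.27, 0.0, 0.19
0.0, 0.0, 0.0, 0.28, 0.0, 0.19
0.0, 0.0, 0.0, 0.27, 0.0, 0.19
0.0, 0.0, 0.0, 0.28, 0.0, 0.19
```

Call:
move_arm(series=[0,0,0,0.23,0,-0.33,30,0,0,0,0.23,0,-0.33,30,0,0,0,0.23,0,-0.33,30,0,0,0,0.23,0,-0.33,30,0,0,0,0.23,0,-0.33,30])

```text
clock: 7.08
eef_pos: [0.5812, 0.2827, 0.133]
orientation: [[-0.817, -0.107, -0.567], [-0.09, 0.994, -0.057], [0.569, 0.004, -0.822]]
wrist_force: [0.8, 0.0, -2.3]
grip_width: 0.0386
grip_force: 70.7
```

Call:
move_arm(series=[-0.02,-0.74,0.1,0.17,-0.44,0.22,30,-0.02,-0.74,0.1,0.18,-0.44,0.21,30,-0.02,-0.74,0.1,0.19,-0.44,0.19,30,-0.02,-0.74,0.1,0.2,-0.44,0.18,30,-0.02,-0.74,0.1,0.2,-0.44,0.16,30])

```text
clock: 7.7
eef_pos: [0.5484, 0.2132, 0.1194]
orientation: [[-0.975, -0.055, -0.214], [-0.052, 0.998, -0.018], [0.214, -0.007, -0.977]]
wrist_force: [0.0, 0.9, -2.4]
grip_width: 0.0386
grip_force: 70.8
```

Call:
move_arm(series=[-0.01,-0.75,0.1,0.21,-0.45,0.14,30,-0.02,-0.75,0.1,0.22,-0.45,0.13,30,-0.01,-0.75,0.1,0.22,-0.45,0.11,30,-0.02,-0.75,0.1,0.23,-0.45,0.09,30,-0.01,-0.75,0.1,0.22,-0.46,0.06,30])

```text
clock: 8.32
eef_pos: [0.516, 0.1441, 0.1058]
orientation: [[-0.985, -0.002, 0.175], [-0.002, 1.0, -0.0], [-0.175, -0.001, -0.985]]
wrist_force: [0.6, 1.0, -2.1]
grip_width: 0.0386
grip_force: 70.8
```

Run:
```python
from h import *
st()
Rf=tool(-5,55);T=np.array([.498,.1155,.015])
plan([(T+[0,0,.05],Rf,10),(T,Rf,5)])
```

```text
t 8.325 pos [0.516  0.1441 0.1058] z [ 0.175 -0.    -0.985] yaw_y 90.1 q [-0.3   0.18 -0.1   2.09  0.13  0.71  1.08] F [ 0.6  1.  -2.1] 0.0386 70.80099517246708
need 7.9 rows
0.05, -0.75, 0.07, 0.08, -0.1, 0.12
0.05, -0.75, 0.07, 0.09, -0.09, 0.12
0.05, -0.75, 0.08, 0.1, -0.1, 0.11
0.05, -0.75, 0.08, 0.11, -0.1, 0.1
0.04, -0.75, 0.07, 0.12, -0.09, 0.09
0.05, -0.75, 0.08, 0.12, -0.1, 0.09
0.04, -0.75, 0.07, 0.13, -0.1, 0.08
0.05, -0.74, 0.08, 0.13, -0.1, 0.07
0.04, -0.75, 0.07, 0.13, -0.09, 0.05
0.05, -0.74, 0.08, 0.14, -0.1, 0.05
need 1.5 rows
0.0, 0.0, 0.0, 0.27, 0.0, 0.19
0.0, 0.0, 0.0, 0.27, 0.0, 0.19
0.0, 0.0, 0.0, 0.28, 0.0, 0.19
0.0, 0.0, 0.0, 0.27, 0.0, 0.19
0.0, 0.0, 0.0, 0.28, 0.0, 0.19
```

Call:
move_arm(series=[0.05,-0.75,0.07,0.08,-0.1,0.12,30,0.05,-0.75,0.07,0.09,-0.1,0.12,30,0.05,-0.75,0.08,0.1,-0.1,0.11,30,0.05,-0.75,0.08,0.11,-0.1,0.1,30,0.04,-0.75,0.07,0.12,-0.1,0.09,30])

```text
clock: 8.95
eef_pos: [0.5082, 0.1279, 0.0864]
orientation: [[-0.854, 0.045, 0.518], [0.03, 0.999, -0.037], [-0.519, -0.016, -0.854]]
wrist_force: [1.0, -0.7, -2.1]
grip_width: 0.0386
grip_force: 70.8
```

Run:
```python
from h import *
st()
Rf=tool(-5,55);T=np.array([.498,.1155,.015])
plan([(T+[0,0,.05],Rf,5),(T,Rf,5)])
```

```text
t 8.95 pos [0.5082 0.1279 0.0864] z [ 0.518 -0.037 -0.854] yaw_y 87.4 q [-0.53  0.08  0.    2.4   1.    0.35  0.1 ] F [ 1.  -0.7 -2.1] 0.0386 70.8453132561408
need 4.2 rows
0.03, -0.79, 0.08, 0.13, -0.08, 0.09
0.03, -0.79, 0.08, 0.14, -0.09, 0.08
0.04, -0.79, 0.08, 0.14, -0.08, 0.07
0.03, -0.79, 0.08, 0.14, -0.09, 0.05
0.04, -0.79, 0.08, 0.15, -0.09, 0.05
need 1.5 rows
0.0, 0.0, 0.0, 0.27, 0.0, 0.19
0.0, 0.0, 0.0, 0.27, 0.0, 0.19
0.0, 0.0, 0.0, 0.28, 0.0, 0.19
0.0, 0.0, 0.0, 0.27, 0.0, 0.19
0.0, 0.0, 0.0, 0.28, 0.0, 0.19
```

Tilting outward this close in is running into the joint limits. I'll lay the prop farther out, on the clear bench between the box and the jar, so the wrist has room.

Run:
```python
from h import *
st();s=r.state();p,R=s["eef_pos"],s["orientation"]
Rf=tool(-3,55);T=np.array([.573,.033,.015])
plan([([p[0],.035,.095],R,4),(T*[1,1,0]+[-.005,0,.09],tool(-3,35),4),(T+[0,0,.05],Rf,7),(T,Rf,5)])
t=r.get_image("top");
L=[crop(t,[.55,.03,.0],60,560)];print(L[0][1]);cv2.imwrite("pics/e.png",L[0][0])
```

```text
t 8.95 pos [0.5082 0.1279 0.0864] z [ 0.518 -0.037 -0.854] yaw_y 87.4 q [-0.53  0.08  0.    2.4   1.    0.35  0.1 ] F [ 1.  -0.7 -2.1] 0.0386 70.8453132561408
need 3.4 rows
0.0, 0.0, 0.0, -0.06, -0.77, -0.03
0.0, 0.0, 0.0, -0.06, -0.78, -0.03
0.0, 0.0, 0.0, -0.06, -0.77, -0.04
0.0, 0.0, 0.0, -0.06, -0.78, -0.03
need 1.8 rows
-0.02, -0.15, 0.04, -0.41, 0.01, 0.29
-0.02, -0.16, 0.03, -0.4, 0.01, 0.3
-0.02, -0.15, 0.04, -0.39, 0.01, 0.31
-0.03, -0.16, 0.03, -0.39, 0.0, 0.32
need 3.5 rows
0.0, -0.48, 0.0, 0.05, 0.0, 0.11
0.0, -0.47, 0.0, 0.05, 0.0, 0.11
0.0, -0.48, 0.0, 0.06, 0.0, 0.1
0.0, -0.47, 0.0, 0.07, 0.0, 0.1
0.0, -0.48, 0.0, 0.07, 0.0, 0.1
0.0, -0.47, 0.0, 0.07, 0.01, 0.1
0.0, -0.48, 0.0, 0.08, 0.0, 0.09
need 1.5 rows
0.0, 0.0, 0.0, 0.27, 0.0, 0.19
0.0, 0.0, 0.0, 0.27, 0.0, 0.19
0.0, 0.0, 0.0, 0.28, 0.0, 0.19
0.0, 0.0, 0.0, 0.27, 0.0, 0.19
0.0, 0.0, 0.0, 0.28, 0.0, 0.2
(np.int64(220), np.int64(136))
```

View pics/e.png

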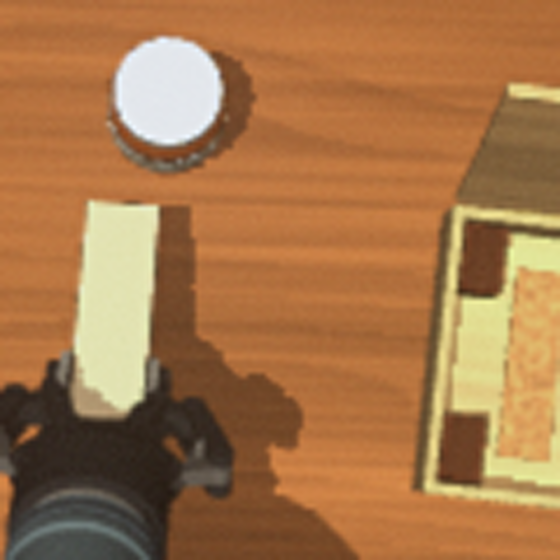

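The top view shows the prop held at (115,310). The jar is at (168,100), and the bench between it and the box wall (col 440) is clear.

Call:
move_arm(series=[0,0,0,-0.06,-0.77,-0.03,30,0,0,0,-0.06,-0.77,-0.03,30,0,0,0,-0.06,-0.77,-0.03,30,0,0,0,-0.06,-0.77,-0.03,30,-0.02,-0.15,0.03,-0.41,0,0.3,30])

```text
clock: 9.62
eef_pos: [0.524, 0.0323, 0.0935]
orientation: [[-0.847, 0.051, 0.53], [0.036, 0.999, -0.038], [-0.531, -0.013, -0.847]]
wrist_force: [0.0, 0.2, -1.6]
grip_width: 0.0382
grip_force: 70.9
```

Call:
move_arm(series=[-0.02,-0.15,0.03,-0.4,0,0.3,30,-0.02,-0.15,0.03,-0.4,0,0.31,30,-0.02,-0.15,0.03,-0.39,0,0.32,30,0,-0.48,0,0.05,0,0.11,30,0,-0.48,0,0.05,0,0.11,30])

```text
clock: 10.25
eef_pos: [0.5711, 0.0278, 0.0862]
orientation: [[-0.792, 0.059, 0.608], [0.038, 0.998, -0.047], [-0.609, -0.014, -0.793]]
wrist_force: [0.6, 0.0, -2.2]
grip_width: 0.0383
grip_force: 70.9
```

Call:
move_arm(series=[0,-0.48,0,0.06,0,0.1,30,0,-0.48,0,0.06,0,0.1,30,0,-0.48,0,0.07,0,0.1,30,0,-0.48,0,0.07,0,0.1,30,0,-0.48,0,0.08,0,0.1,30])

```text
clock: 10.88
eef_pos: [0.5695, 0.0245, 0.0616]
orientation: [[-0.664, 0.053, 0.746], [0.009, 0.998, -0.063], [-0.748, -0.035, -0.663]]
wrist_force: [0.0, 0.5, -4.4]
grip_width: 0.0386
grip_force: 71.0
```

Run:
```python
from h import *
st();s=r.state();p,R=s["eef_pos"],s["orientation"]
Rf=tool(-3,55);T=np.array([.573,.033,.015])
plan([(T+[0,0,.05],Rf,5),(T,Rf,5)])
```

```text
t 10.875 pos [0.5695 0.0245 0.0616] z [ 0.746 -0.063 -0.663] yaw_y 86.9 q [ 0.26  0.32 -0.55  2.5   2.44  0.61 -1.03] F [ 0.   0.5 -4.4] 0.0386 71.02422575466335
need 1.1 rows
-0.04, -0.22, 0.05, -0.03, 0.06, 0.0
-0.04, -0.22, 0.05, -0.03, 0.06, 0.0
-0.04, -0.22, 0.05, -0.03, 0.06, 0.0
-0.05, -0.22, 0.05, -0.03, 0.05, 0.0
-0.04, -0.21, 0.06, -0.04, 0.06, 0.0
need 1.5 rows
0.0, 0.0, 0.0, 0.27, 0.0, 0.19
0.0, 0.0, 0.0, 0.27, 0.0, 0.19
0.0, 0.0, 0.0, 0.28, 0.0, 0.19
0.0, 0.0, 0.0, 0.27, 0.0, 0.2
0.0, 0.0, 0.0, 0.28, 0.0, 0.19
```

Call:
move_arm(series=[-0.04,-0.22,0.05,-0.13,0.06,0.1,30,-0.04,-0.22,0.05,-0.13,0.06,0.1,30,-0.04,-0.22,0.05,-0.13,0.06,0.1,30,-0.04,-0.22,0.05,-0.13,0.06,0.1,30,-0.04,-0.22,0.05,-0.13,0.06,0.1,30])

```text
clock: 11.5
eef_pos: [0.5941, 0.0323, 0.0668]
orientation: [[-0.572, 0.053, 0.819], [0.031, 0.999, -0.044], [-0.82, 0.0, -0.573]]
wrist_force: [0.5, 0.8, -2.0]
grip_width: 0.0386
grip_force: 71.0
```

Run:
```python
from h import *
st();s=r.state();p,R=s["eef_pos"],s["orientation"]
rel=np.array([-.009,.0001,.0024]);ax=R@tool(6,-35).T@[0,0,1]
print("mid",p+R@rel,"axis",ax)
Rf=tool(-3,55);m=p+R@rel;T=np.array([m[0],m[1],.021])-Rf@rel
plan([(T,Rf,5)])
```

```text
t 11.5 pos [0.5941 0.0323 0.0668] z [ 0.819 -0.044 -0.573] yaw_y 86.9 q [ 0.29  0.42 -0.59  2.5   2.59  0.8  -1.15] F [ 0.5  0.8 -2. ] 0.0386 70.96556538948789
mid [0.60117838 0.03196734 0.07281019] axis [-0.9985691   0.05346124 -0.00128425]
need 1.6 rows
0.0, 0.0, 0.0, 0.28, 0.0, 0.2
0.0, 0.0, 0.0, 0.28, 0.0, 0.2
0.0, 0.0, 0.0, 0.29, 0.0, 0.2
0.0, 0.01, 0.0, 0.28, 0.0, 0.19
-0.01, 0.0, -0.01, 0.29, 0.0, 0.2
```

Tilt reached, and the prop is level. Now lowering.

Call:
move_arm(series=[0,0,0,0.28,0,0.2,30,0,0,0,0.28,0,0.2,30,0,0,0,0.28,0,0.2,30,0,0,0,0.28,0,0.2,30,0,0,0,0.1,0,0.07,30])

```text
clock: 12.12
eef_pos: [0.5933, 0.0321, 0.0201]
orientation: [[-0.575, 0.054, 0.817], [0.031, 0.999, -0.043], [-0.818, 0.001, -0.575]]
wrist_force: [0.1, -0.7, -1.8]
grip_width: 0.0386
grip_force: 71.0
```

Run:
```python
from h import *
st();s=r.state();p,R=s["eef_pos"],s["orientation"]
rel=np.array([-.009,.0001,.0024]);ax=R@tool(6,-35).T@[0,0,1]
print("mid",p+R@rel,"axis",ax)
t=r.get_image("scene");L=[crop(t,[.59,.03,.03],70,560)];cv2.imwrite("pics/f.png",L[0][0])
print([(round(d["conf"],2),np.round(d["location"],3)) for d in r.spot_point(t,"prop_mid")])
print([(round(d["conf"],2),np.round(d["location"],3)) for d in r.spot_point(t,"jar")])
```

```text
t 12.125 pos [0.5933 0.0321 0.0201] z [ 0.817 -0.043 -0.575] yaw_y 86.9 q [ 0.27  0.59 -0.56  2.48  2.66  0.93 -1.16] F [ 0.1 -0.7 -1.8] 0.0386 70.98415635991842
mid [0.6004727  0.03184285 0.02610444] axis [-0.9985621   0.05355662  0.00232719]
[(0.86, array([0.601, 0.034, 0.026])), (0.63, array([0.628, 0.386, 0.065])), (0.59, array([0.521, 0.413, 0.064]))]
[(0.61, array([0.644, 0.102, 0.001]))]
```

View pics/f.png

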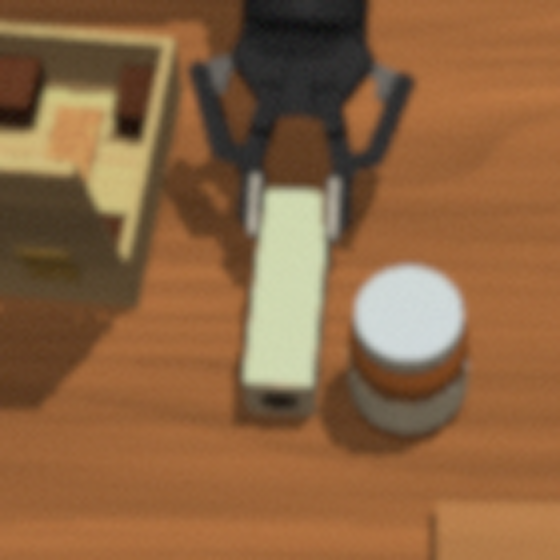

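The prop lies level at (285,290), about 25 px clear of the jar (410,340) and clear of the box. I'll lower the last 5 mm.

Call:
move_arm(series=[0,0,0,0.05,0,0.03,30,0,0,0,0.05,0,0.03,30,0,0,0,0.04,0,0.03,30,0,0,0,0.01,0,0.01,30,0,0,0,0,0,0,30])

```text
clock: 12.9
eef_pos: [0.5937, 0.0322, 0.0161]
orientation: [[-0.573, 0.053, 0.818], [0.031, 0.999, -0.043], [-0.819, 0.001, -0.574]]
wrist_force: [-0.2, -0.4, -1.7]
grip_width: 0.0384
grip_force: 71.0
```

Run:
```python
from h import *
st()
```

```text
t 12.9 pos [0.5937 0.0322 0.0161] z [ 0.818 -0.043 -0.574] yaw_y 86.9 q [ 0.27  0.6  -0.55  2.48  2.67  0.94 -1.17] F [-0.2 -0.4 -1.7] 0.0384 70.97880527609959
```

Call:
move_arm(series=[0,0,0,0.03,0,0.02,30,0,0,0,0.03,0,0.02,30,0,0,0,0,0,0,30,0,0,0,0,0,0,34,0,0,0,0,0,0,37], grip_force=20)

```text
clock: 13.52
eef_pos: [0.5937, 0.0322, 0.014]
orientation: [[-0.573, 0.053, 0.818], [0.031, 0.999, -0.043], [-0.819, 0.001, -0.574]]
wrist_force: [0.1, 0.4, -1.7]
grip_width: 0.0382
grip_force: 71.0
```

Call:
move_arm(series=[0,0,0,0,0,0,41,0,0,0,0,0,0,45,0,0,0,0,0,0,50,0,0,0,0,0,0,55,0,0,0,0,0,0,55])

```text
clock: 14.15
eef_pos: [0.5937, 0.0322, 0.014]
orientation: [[-0.573, 0.053, 0.818], [0.031, 0.999, -0.043], [-0.819, 0.001, -0.574]]
wrist_force: [-0.2, 0.5, -0.2]
grip_width: 0.0552
grip_force: 0.0
```

Run:
```python
from h import *
st();s=r.state();p,R=s["eef_pos"],s["orientation"]
t=r.get_image("scene");print([(round(d["conf"],2),np.round(d["location"],3)) for d in r.spot_point(t,"prop_mid")])
plan([(p-.11*R[:,2],R,5),([.49,.033,.16],tool(-3,0),10)])
```

```text
t 14.15 pos [0.5937 0.0322 0.014 ] z [ 0.818 -0.043 -0.574] yaw_y 86.9 q [ 0.27  0.61 -0.55  2.48  2.67  0.95 -1.17] F [-0.2  0.5 -0.2] 0.0552 0.0
[(0.73, array([0.627, 0.39 , 0.061])), (0.58, array([0.6  , 0.035, 0.018]))]
need 4.1 rows
0.0, 0.0, 0.0, 0.0, 0.0, -0.73
0.0, 0.0, 0.0, 0.0, 0.0, -0.73
0.0, 0.0, 0.0, 0.0, 0.0, -0.74
0.0, 0.0, 0.0, 0.0, 0.0, -0.73
0.0, 0.0, 0.0, 0.0, 0.0, -0.74
need 9.6 rows
0.0, 0.92, 0.0, -0.2, -0.02, -0.2
0.0, 0.92, 0.0, -0.18, -0.01, -0.21
0.0, 0.92, 0.0, -0.16, -0.02, -0.23
0.0, 0.91, 0.0, -0.14, -0.01, -0.24
0.0, 0.92, 0.0, -0.11, -0.02, -0.26
0.0, 0.91, 0.0, -0.09, -0.01, -0.27
0.0, 0.92, 0.0, -0.06, -0.02, -0.27
0.0, 0.91, 0.0, -0.04, -0.01, -0.28
0.0, 0.92, -0.01, -0.01, -0.02, -0.28
0.0, 0.91, 0.0, 0.02, -0.01, -0.27
```

Call:
move_arm(series=[0,0,0,-0.5,0,-0.4,55,0,0,0,-0.5,0,-0.4,55,0,0,0,-0.5,0,-0.4,55,0,0,0,-0.5,0,-0.4,55,0,0,0,-0.5,0,-0.4,55])

```text
clock: 14.88
eef_pos: [0.5872, 0.0323, 0.1101]
orientation: [[-0.574, 0.054, 0.817], [0.032, 0.999, -0.043], [-0.819, 0.001, -0.574]]
wrist_force: [0.3, -0.5, 0.1]
grip_width: 0.0551
grip_force: 0.0
```

Run:
```python
from h import *
st()
plan([([.60,.033,.15],tool(-3,0),10)])
```

```text
t 14.875 pos [0.5872 0.0323 0.1101] z [ 0.817 -0.043 -0.574] yaw_y 86.9 q [ 0.61  0.34 -0.93  2.5   2.45  0.71 -0.97] F [ 0.3 -0.5  0.1] 0.0551 0.0
need 9.6 rows
0.0, 0.92, 0.0, -0.13, 0.0, -0.04
0.0, 0.92, 0.0, -0.13, 0.01, -0.05
0.0, 0.91, 0.0, -0.12, 0.0, -0.07
0.0, 0.92, 0.0, -0.12, 0.01, -0.08
0.0, 0.91, 0.0, -0.11, 0.0, -0.09
0.0, 0.92, 0.0, -0.1, 0.01, -0.1
0.0, 0.91, 0.0, -0.09, 0.0, -0.11
0.0, 0.92, -0.01, -0.08, 0.01, -0.11
0.0, 0.91, 0.0, -0.06, 0.0, -0.12
0.01, 0.92, 0.0, -0.06, 0.01, -0.13
```

Call:
move_arm(series=[0,0.92,0,-0.13,0,-0.04,60,0,0.92,0,-0.13,0.01,-0.05,60,0,0.92,0,-0.12,0,-0.07,60,0,0.92,0,-0.12,0.01,-0.08,60,0,0.92,0,-0.11,0,-0.09,60])

```text
clock: 15.5
eef_pos: [0.5894, 0.0176, 0.1188]
orientation: [[-0.814, 0.078, 0.576], [0.043, 0.996, -0.075], [-0.579, -0.036, -0.814]]
wrist_force: [-0.0, -0.6, -0.1]
grip_width: 0.0601
grip_force: 0.0
```

Call:
move_arm(series=[0,0.92,0,-0.1,0,-0.1,60,0,0.92,0,-0.09,0,-0.11,60,0,0.92,0,-0.08,0.01,-0.11,60,0,0.92,0,-0.06,0,-0.12,60,0,0.92,0,-0.06,0,-0.13,60])

```text
clock: 16.12
eef_pos: [0.5935, 0.0158, 0.1387]
orientation: [[-0.984, 0.083, 0.16], [0.076, 0.996, -0.054], [-0.164, -0.041, -0.986]]
wrist_force: [0.3, -0.0, -0.2]
grip_width: 0.0599
grip_force: 0.0
```

Run:
```python
from h import *
st()
for n in("scene","top","wrist"):
    p=r.get_image(n)
    print(n,[(round(d["conf"],2),np.round(d["location"],3)) for d in r.spot_point(p,"prop_mid")])
    for d in r.masks_of(p,"prop_mid")[:4]:
        m=d["pixels"].astype(np.uint8);c=cv2.findContours(m,0,1)[0];c=max(c,key=cv2.contourArea)
        b=cv2.boxPoints(cv2.minAreaRect(c));X=np.array([unproj(p,q,.035)[:2] for q in b]);e=X[1]-X[0];e2=X[2]-X[1]
        e=e if np.hypot(*e)>np.hypot(*e2) else e2
        print(round(d["conf"],2),X.mean(0).round(4),np.hypot(*e).round(3),np.degrees(np.arctan2(e[1],e[0])).round(1))
    if n=="wrist":cv2.imwrite("pics/g.png",p["img"][:,:,::-1])
```

```text
t 16.125 pos [0.5935 0.0158 0.1387] z [ 0.16  -0.054 -0.986] yaw_y 85.2 q [ 0.63  0.38 -0.91  1.9   0.5   0.91  0.98] F [ 0.3 -0.  -0.2] 0.0599 0.0
scene [(0.82, array([0.519, 0.413, 0.065])), (0.77, array([0.599, 0.036, 0.022])), (0.61, array([0.628, 0.388, 0.065]))]
0.95 [0.4986 0.4213] 0.144 152.0
0.87 [0.6068 0.0336] 0.152 179.2
0.86 [0.6063 0.3993] 0.126 151.1
top [(0.94, array([0.527, 0.415, 0.062])), (0.67, array([0.628, 0.387, 0.066]))]
0.76 [0.637  0.3967] 0.074 -124.3
0.66 [0.5276 0.419 ] 0.068 -69.5
wrist [(0.62, array([0.602, 0.031, 0.022]))]
0.88 [0.597  0.0318] 0.139 -0.8
0.24 [ 0.4981 -0.1916] 0.133 -5.2
```

View pics/g.png

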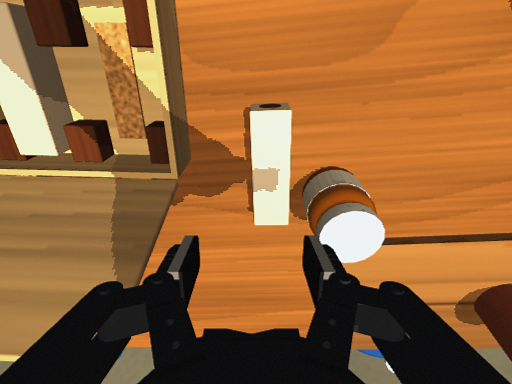

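The wrist view shows the prop lying at (271,168) along the column direction, with the jar at (343,215) just right of it. To keep the gripper body off the jar, I'll grasp 15 mm toward the robot from the middle, with the tool tilted outward by 20°.

Run:
```python
from h import *
w=r.get_image("wrist")
X=[unproj(w,q,.04) for q in[(250,111),(291,111),(289,224),(255,224)]];print(np.round(X,4))
a=(X[0]+X[1])/2;b=(X[2]+X[3])/2;print("mid",(a+b)/2,"yaw",np.degrees(np.arctan2(*(b-a)[[1,0]])),np.linalg.norm(b-a))
R=tool(-2.5,20);u=R[:,1][[1]];
G=np.array([.585,.033,.028]);T=G+.023*R[:,2];print(T)
plan([(T+[0,0,.08],R,5),(T,R,5)])
```

```text
[[0.534  0.0162 0.04  ]
 [0.5369 0.0542 0.04  ]
 [0.6637 0.0502 0.04  ]
 [0.6616 0.0112 0.04  ]]
mid [0.59903552 0.03295712 0.04      ] yaw -2.025654228864868 0.12729143871503687
[0.59285898 0.03265687 0.00638707]
need 1.9 rows
-0.1, -0.35, -0.05, 0.07, 0.12, 0.33
-0.09, -0.35, -0.05, 0.08, 0.12, 0.33
-0.1, -0.34, -0.05, 0.09, 0.12, 0.33
-0.1, -0.35, -0.06, 0.1, 0.12, 0.33
-0.09, -0.34, -0.05, 0.11, 0.11, 0.33
need 2.8 rows
0.0, 0.0, 0.0, 0.18, 0.0, 0.5
0.0, 0.0, 0.0, 0.18, 0.0, 0.5
0.0, 0.0, 0.0, 0.19, 0.0, 0.5
0.0, 0.0, 0.0, 0.18, 0.0, 0.51
0.0, 0.0, 0.0, 0.19, 0.0, 0.5
```

Call:
move_arm(series=[-0.1,-0.35,-0.05,0.07,0.12,0.33,56,-0.1,-0.35,-0.05,0.08,0.12,0.33,56,-0.1,-0.35,-0.05,0.09,0.12,0.33,56,-0.1,-0.35,-0.05,0.1,0.12,0.33,56,-0.1,-0.35,-0.05,0.11,0.11,0.33,56])

```text
clock: 17.25
eef_pos: [0.5936, 0.0329, 0.0868]
orientation: [[-0.937, 0.044, 0.345], [0.043, 0.999, -0.012], [-0.346, 0.003, -0.938]]
wrist_force: [0.6, -0.6, 0.1]
grip_width: 0.0559
grip_force: 0.0
```

Run:
```python
from h import *
st()
R=tool(-2.5,20);T=np.array([.593,.033,.0065])
plan([(T,R,5)])
```

```text
t 17.25 pos [0.5936 0.0329 0.0868] z [ 0.345 -0.012 -0.938] yaw_y 87.5 q [ 0.6   0.35 -0.85  2.09  0.66  0.55  0.82] F [ 0.6 -0.6  0.1] 0.0559 0.0
need 2.8 rows
0.01, 0.01, 0.0, 0.19, 0.0, 0.5
0.0, 0.01, 0.0, 0.19, 0.0, 0.5
0.01, 0.01, -0.01, 0.19, 0.0, 0.5
0.0, 0.0, 0.0, 0.19, 0.0, 0.5
0.01, 0.01, -0.01, 0.18, 0.0, 0.51
```

Call:
move_arm(series=[0,0,0,0.19,0,0.5,56,0,0,0,0.19,0,0.5,56,0,0,0,0.19,0,0.5,56,0,0,0,0.19,0,0.5,56,0,0,0,0.19,0,0.5,56])

```text
clock: 17.88
eef_pos: [0.5929, 0.0331, 0.0065]
orientation: [[-0.938, 0.045, 0.344], [0.043, 0.999, -0.012], [-0.345, 0.003, -0.939]]
wrist_force: [0.2, -0.1, -0.7]
grip_width: 0.0558
grip_force: 0.0
```

Call:
move_arm(series=[0,0,0,0,0,0,56,0,0,0,0,0,0,30,0,0,0,0,0,0,30,0,0,0,0,0,0,30,0,0,0,0,0,0,30], grip_force=70)

```text
clock: 18.5
eef_pos: [0.5933, 0.0332, 0.0081]
orientation: [[-0.937, 0.045, 0.345], [0.043, 0.999, -0.013], [-0.345, 0.003, -0.938]]
wrist_force: [-3.7, 0.6, 5.7]
grip_width: 0.0345
grip_force: 69.0
```

Run:
```python
from h import *
st();s=r.state();p,R=s["eef_pos"],s["orientation"]
t=r.get_image("scene")
for n in("prop_mid","jar"):print([(round(d["conf"],2),np.round(d["location"],3)) for d in r.spot_point(t,n)])
# lift 100, then across, above bay
rel=R.T@(np.array([.5997,.0333,.020])-p);print("rel",rel)
Rf=Ro.from_euler("z",-2.5,degrees=True).as_matrix()@R   # prop yaw -2.5 -> -5
M=np.array([.506,-.1135,.030]);T=M-Rf@rel;print(T)
plan([(p+[-.01,0,.11],R,5),(T+[0,0,.10],Rf,7),(T+[0,0,.03],Rf,3)])
```

```text
t 18.5 pos [0.5933 0.0332 0.0081] z [ 0.345 -0.013 -0.938] yaw_y 87.4 q [ 0.42  0.46 -0.66  2.13  0.92  0.43  0.58] F [-3.7  0.6  5.7] 0.0345 69.01322722434998
[(0.87, array([0.627, 0.387, 0.064])), (0.8, array([0.599, 0.035, 0.018])), (0.64, array([0.519, 0.414, 0.066]))]
[(0.56, array([0.646, 0.104, 0.002]))]
rel [-0.01009268  0.00041767 -0.00897646]
[ 0.49962039 -0.11331976  0.01808859]
need 4.0 rows
0.0, 0.0, 0.0, -0.19, 0.0, -0.71
0.0, 0.0, 0.0, -0.19, 0.0, -0.71
0.0, 0.0, 0.0, -0.19, 0.0, -0.71
0.0, 0.0, 0.0, -0.19, 0.0, -0.71
0.0, 0.0, 0.0, -0.19, -0.01, -0.72
need 5.6 rows
0.02, 0.0, 0.06, 0.34, -0.71, -0.13
0.02, 0.0, 0.06, 0.34, -0.72, -0.13
0.02, 0.0, 0.05, 0.33, -0.72, -0.12
0.02, 0.0, 0.06, 0.33, -0.72, -0.12
0.02, 0.0, 0.05, 0.33, -0.72, -0.12
0.02, 0.0, 0.06, 0.32, -0.73, -0.12
0.02, 0.0, 0.05, 0.32, -0.73, -0.12
need 2.4 rows
0.0, 0.0, 0.0, 0.27, 0.0, 0.73
0.0, 0.0, 0.0, 0.27, 0.0, 0.73
0.0, 0.0, 0.0, 0.27, 0.0, 0.73
```

The fingers were pushed by the bench (5.7 N upward, width 34.5 mm), so I'll reopen, rise 7 mm and grip again.

Call:
move_arm(series=[0,0,0,0,0,0,56,0,0,0,0,0,0,56,0,0,0,-0.04,0,-0.11,56,0,0,0,-0.04,0,-0.11,56,0,0,0,0,0,0,56], grip_force=60)

```text
clock: 19.27
eef_pos: [0.5937, 0.0331, 0.0143]
orientation: [[-0.938, 0.045, 0.345], [0.044, 0.999, -0.012], [-0.345, 0.004, -0.939]]
wrist_force: [-0.0, -0.3, 0.2]
grip_width: 0.0556
grip_force: 0.0
```

Call:
move_arm(series=[0,0,0,0,0,0,30,0,0,0,0,0,0,30,0,0,0,0,0,0,30,0,0,0,0,0,0,30,0,0,0,0,0,0,30])

```text
clock: 19.9
eef_pos: [0.5931, 0.0332, 0.0137]
orientation: [[-0.938, 0.045, 0.344], [0.043, 0.999, -0.012], [-0.344, 0.003, -0.939]]
wrist_force: [-0.5, 0.1, 0.1]
grip_width: 0.0299
grip_force: 0.0
```

Run:
```python
from h import *
st();s=r.state();p,R=s["eef_pos"],s["orientation"]
t=r.get_image("scene")
for n in("prop_mid",):print([(round(d["conf"],2),np.round(d["location"],3)) for d in r.spot_point(t,n)])
rel=R.T@(np.array([.5997,.0333,.020])-p);print("rel",rel)
Rf=Ro.from_euler("z",-2.5,degrees=True).as_matrix()@R
M=np.array([.506,-.1135,.030]);T=M-Rf@rel;print(T)
plan([(p+[-.01,0,.11],R,5),(T+[0,0,.10],Rf,7),(T+[0,0,.03],Rf,3)])
```

```text
t 19.9 pos [0.5931 0.0332 0.0137] z [ 0.344 -0.012 -0.939] yaw_y 87.4 q [ 0.44  0.46 -0.68  2.13  0.9   0.44  0.6 ] F [-0.5  0.1  0.1] 0.0299 0.0
[(0.82, array([0.52 , 0.413, 0.064])), (0.8, array([0.628, 0.389, 0.061])), (0.62, array([0.601, 0.032, 0.018]))]
rel [-0.00831122  0.00045784 -0.00360979]
[ 0.49942686 -0.11335528  0.02374784]
need 4.0 rows
0.0, 0.0, 0.0, -0.19, 0.0, -0.71
0.0, 0.0, 0.0, -0.19, 0.0, -0.71
0.0, 0.0, 0.0, -0.19, 0.0, -0.71
0.0, 0.0, 0.0, -0.19, 0.0, -0.71
0.0, 0.0, 0.0, -0.19, 0.0, -0.72
need 5.6 rows
0.02, 0.0, 0.06, 0.34, -0.71, -0.13
0.02, 0.0, 0.06, 0.34, -0.72, -0.13
0.02, 0.0, 0.05, 0.34, -0.72, -0.12
0.02, 0.0, 0.06, 0.33, -0.72, -0.12
0.02, 0.0, 0.05, 0.33, -0.73, -0.12
0.02, 0.0, 0.06, 0.32, -0.72, -0.12
0.02, 0.0, 0.05, 0.32, -0.73, -0.13
need 2.4 rows
0.0, 0.0, 0.0, 0.27, 0.0, 0.73
0.0, 0.0, 0.0, 0.26, -0.01, 0.73
0.0, 0.0, 0.0, 0.27, 0.0, 0.74
```

Run:
```python
from h import *
t=r.get_image("scene");w=r.get_image("wrist")
a=crop(t,[.59,.03,.03],60,400)[0];b=cv2.resize(w["img"][:,:,::-1],None,fx=.78,fy=.78)
b=cv2.copyMakeBorder(b,0,400-b.shape[0],0,0,0);cv2.imwrite("pics/i.png",np.hstack([a,b]))
```

```text
(no output)
```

View pics/i.png

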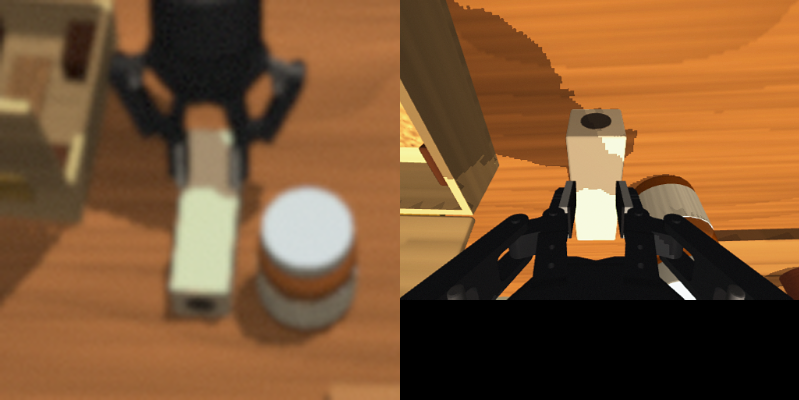

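The fingers straddle the prop but sit too high: the adaptive pads catch only its top edge, so their tips swing out. I'll reopen and go 12 mm lower.

Call:
move_arm(series=[0,0,0,0,0,0,58,0,0,0,0,0,0,58,0,0,0,0.06,0,0.16,58,0,0,0,0.06,0,0.16,58,0,0,0,0.02,0,0.06,58])

```text
clock: 20.72
eef_pos: [0.5926, 0.0331, 0.0009]
orientation: [[-0.938, 0.045, 0.343], [0.043, 0.999, -0.012], [-0.343, 0.003, -0.939]]
wrist_force: [-0.0, 0.5, 0.1]
grip_width: 0.058
grip_force: 0.0
```

Run:
```python
from h import *
st()
```

```text
t 20.725 pos [0.5926 0.0331 0.0009] z [ 0.343 -0.012 -0.939] yaw_y 87.4 q [ 0.41  0.47 -0.64  2.13  0.94  0.42  0.56] F [-0.   0.5  0.1] 0.058 0.0
```

Call:
move_arm(series=[0,0,0,0,0,0,45,0,0,0,0,0,0,40,0,0,0,0,0,0,36,0,0,0,0,0,0,30,0,0,0,0,0,0,30], grip_force=60)

```text
clock: 21.35
eef_pos: [0.5931, 0.0333, 0.002]
orientation: [[-0.938, 0.045, 0.344], [0.043, 0.999, -0.012], [-0.345, 0.003, -0.939]]
wrist_force: [-3.5, -0.4, 5.8]
grip_width: 0.0379
grip_force: 60.1
```

Run:
```python
from h import *
st();s=r.state();p,R=s["eef_pos"],s["orientation"]
t=r.get_image("scene")
for n in("prop_mid",):print([(round(d["conf"],2),np.round(d["location"],3)) for d in r.spot_point(t,n)])
```

```text
t 21.35 pos [0.5931 0.0333 0.002 ] z [ 0.344 -0.012 -0.939] yaw_y 87.4 q [ 0.41  0.47 -0.64  2.13  0.94  0.42  0.56] F [-3.5 -0.4  5.8] 0.0379 60.14680624008179
[(0.95, array([0.521, 0.414, 0.062])), (0.91, array([0.632, 0.387, 0.066])), (0.76, array([0.602, 0.035, 0.019]))]
```

The grip is solid now at 37.9 mm. Lifting.

Run:
```python
from h import *
s=r.state();p,R=s["eef_pos"],s["orientation"]
rel=R.T@(np.array([.5997,.0333,.020])-p);print("rel",rel)
Rf=Ro.from_euler("z",-2.5,degrees=True).as_matrix()@R
M=np.array([.506,-.1135,.030]);T=M-Rf@rel;print(T)
plan([(p+[-.01,0,.115],R,5),(T+[0,0,.10],Rf,7),(T+[0,0,.06],Rf,3)])
```

```text
rel [-0.01243068  0.00031373 -0.01459806]
[ 0.49936413 -0.11316943  0.01201168]
need 4.1 rows
0.0, 0.0, 0.0, -0.2, 0.0, -0.74
0.0, 0.0, 0.0, -0.2, 0.0, -0.74
0.0, 0.0, 0.0, -0.2, 0.0, -0.74
0.0, 0.0, 0.0, -0.2, 0.0, -0.75
0.0, 0.0, 0.0, -0.21, 0.0, -0.74
need 5.6 rows
0.02, 0.0, 0.06, 0.35, -0.72, -0.11
0.02, 0.0, 0.06, 0.35, -0.72, -0.1
0.02, 0.0, 0.05, 0.34, -0.72, -0.1
0.02, 0.0, 0.06, 0.34, -0.72, -0.1
0.02, 0.0, 0.05, 0.34, -0.72, -0.1
0.02, 0.0, 0.06, 0.33, -0.73, -0.1
0.02, 0.0, 0.05, 0.32, -0.72, -0.11
need 1.4 rows
0.0, 0.0, 0.0, 0.15, 0.0, 0.42
0.0, 0.0, 0.0, 0.16, 0.0, 0.42
0.0, 0.0, 0.0, 0.15, -0.01, 0.42
```

Call:
move_arm(series=[0,0,0,-0.1,0,-0.35,30,0,0,0,-0.2,0,-0.75,30,0,0,0,-0.23,0,-0.85,30,0,0,0,-0.23,0,-0.85,30,0,0,0,-0.23,0,-0.85,30])

```text
clock: 22.08
eef_pos: [0.5821, 0.0327, 0.1144]
orientation: [[-0.939, 0.045, 0.342], [0.044, 0.999, -0.013], [-0.342, 0.003, -0.94]]
wrist_force: [0.9, 0.1, -2.8]
grip_width: 0.038
grip_force: 60.8
```

Run:
```python
from h import *
st();s=r.state();p,R=s["eef_pos"],s["orientation"]
t=r.get_image("scene")
print([(round(d["conf"],2),np.round(d["location"],3)) for d in r.spot_point(t,"prop_mid")])
rel=np.array([-.0124,.0004,-.0147])
Rf=tool(-5,20.1);M=np.array([.506,-.1135,.030]);T=M-Rf@rel;print("mid",p+R@rel,T)
plan([(T+[0,0,.09],Rf,8),(T+[0,0,.06],Rf,2)])
```

```text
t 22.075 pos [0.5821 0.0327 0.1144] z [ 0.342 -0.013 -0.94 ] yaw_y 87.4 q [ 0.67  0.28 -0.92  2.1   0.56  0.59  0.91] F [ 0.9  0.1 -2.8] 0.038 60.815298557281494
[(0.8, array([0.589, 0.033, 0.131])), (0.76, array([0.519, 0.414, 0.064]))]
mid [0.58873295 0.03276272 0.13246647] [ 0.49939725 -0.11332386  0.01193393]
need 5.6 rows
0.02, 0.01, 0.05, 0.33, -0.63, -0.06
0.02, 0.01, 0.04, 0.33, -0.63, -0.06
0.02, 0.01, 0.05, 0.32, -0.63, -0.05
0.02, 0.0, 0.04, 0.32, -0.63, -0.05
0.02, 0.01, 0.05, 0.32, -0.63, -0.05
0.02, 0.0, 0.04, 0.32, -0.63, -0.05
0.02, 0.01, 0.05, 0.31, -0.64, -0.05
0.03, 0.0, 0.04, 0.31, -0.64, -0.05
need 1.0 rows
0.0, 0.0, 0.0, 0.17, 0.0, 0.47
0.0, 0.0, 0.0, 0.17, 0.0, 0.47
```

Run:
```python
from h import *
Rf=tool(-5,20.1);T=np.array([.4994,-.1133,.012])
plan([([.495,.033,.114],Rf,5),(T+[0,0,.09],Rf,7),(T+[0,0,.06],Rf,3)])
```

```text
need 3.2 rows
0.03, 0.01, 0.07, 0.57, -0.03, -0.19
0.03, 0.01, 0.07, 0.57, -0.03, -0.19
0.04, 0.01, 0.07, 0.57, -0.04, -0.19
0.03, 0.01, 0.08, 0.57, -0.04, -0.19
0.04, 0.01, 0.07, 0.57, -0.05, -0.18
need 5.4 rows
0.0, 0.0, 0.0, -0.06, -0.69, 0.08
0.0, 0.0, 0.0, -0.06, -0.69, 0.08
0.0, 0.0, 0.0, -0.05, -0.69, 0.08
0.0, 0.0, 0.0, -0.06, -0.69, 0.08
0.0, 0.0, 0.0, -0.05, -0.7, 0.08
0.0, 0.0, 0.0, -0.06, -0.69, 0.09
0.0, 0.0, 0.0, -0.05, -0.7, 0.08
need 1.0 rows
0.0, 0.0, 0.0, 0.11, 0.0, 0.31
0.0, 0.0, 0.0, 0.11, 0.0, 0.31
0.0, 0.0, 0.0, 0.12, 0.0, 0.32
```

Call:
move_arm(series=[0.03,0.01,0.07,0.57,-0.03,-0.19,30,0.03,0.01,0.07,0.57,-0.03,-0.19,30,0.04,0.01,0.07,0.57,-0.04,-0.19,30,0.03,0.01,0.07,0.57,-0.04,-0.19,30,0.04,0.01,0.07,0.57,-0.05,-0.18,30])

```text
clock: 22.8
eef_pos: [0.4911, 0.0327, 0.1102]
orientation: [[-0.938, 0.086, 0.335], [0.081, 0.996, -0.03], [-0.337, -0.001, -0.942]]
wrist_force: [0.5, 0.5, -1.7]
grip_width: 0.0381
grip_force: 60.9
```

Call:
move_arm(series=[0,0,0,-0.06,-0.69,0.08,30,0,0,0,-0.06,-0.69,0.08,30,0,0,0,-0.06,-0.69,0.08,30,0,0,0,-0.06,-0.69,0.08,30,0,0,0,-0.05,-0.7,0.08,30])

```text
clock: 23.42
eef_pos: [0.495, -0.0722, 0.102]
orientation: [[-0.938, 0.085, 0.336], [0.08, 0.996, -0.029], [-0.337, -0.0, -0.942]]
wrist_force: [-0.5, 0.4, -2.0]
grip_width: 0.038
grip_force: 60.8
```

Call:
move_arm(series=[0,0,0,-0.06,-0.69,0.09,30,0,0,0,-0.05,-0.7,0.08,30,0,0,0,0,0,0,30,0,0,0,0,0,0,30,0,0,0,0,0,0,30])

```text
clock: 24.05
eef_pos: [0.4975, -0.1122, 0.0997]
orientation: [[-0.938, 0.083, 0.338], [0.078, 0.997, -0.029], [-0.339, -0.001, -0.941]]
wrist_force: [0.1, 0.4, -2.5]
grip_width: 0.0377
grip_force: 60.9
```

Run:
```python
from h import *
st();s=r.state();p,R=s["eef_pos"],s["orientation"]
rel=np.array([-.0124,.0004,-.0147]);print("mid",p+R@rel)
t=r.get_image("top")
print([(round(d["conf"],2),np.round(d["location"],3)) for d in r.spot_point(t,"prop_mid")],[(round(d["conf"],2),np.round(d["location"],3)) for d in r.spot_point(t,"packed_mid")])
a=crop(t,[.5,-.15,.05],50,400)[0];w=r.get_image("wrist")["img"][:,:,::-1]
b=cv2.resize(w,None,fx=.78,fy=.78);b=cv2.copyMakeBorder(b,0,400-b.shape[0],0,0,0);cv2.imwrite("pics/j.png",np.hstack([a,b]))
Rf=tool(-5,20.1);T=np.array([.4994,-.1133,.012])
plan([(T+[0,0,.03],Rf,5),(T,Rf,5)])
```

```text
t 24.05 pos [ 0.4975 -0.1122  0.0997] z [ 0.338 -0.029 -0.941] yaw_y 85.2 q [ 1.07  0.14 -0.93  2.26  0.19  0.46  1.49] F [ 0.1  0.4 -2.5] 0.0377 60.87090611457825
mid [ 0.50422388 -0.11234407  0.11769291]
[(0.96, array([ 0.505, -0.108,  0.119])), (0.96, array([0.626, 0.385, 0.067])), (0.71, array([0.527, 0.418, 0.065]))] [(0.68, array([ 0.5  , -0.198,  0.025])), (0.29, array([ 0.509, -0.115,  0.01 ]))]
need 2.0 rows
0.0, -0.01, 0.01, 0.12, 0.0, 0.37
0.0, -0.01, 0.01, 0.12, 0.0, 0.37
0.0, -0.01, 0.0, 0.12, 0.0, 0.37
0.0, -0.01, 0.01, 0.12, -0.01, 0.36
0.0, 0.0, 0.0, 0.13, 0.0, 0.37
need 1.0 rows
0.0, 0.0, 0.0, 0.07, 0.0, 0.19
0.0, 0.0, 0.0, 0.07, 0.0, 0.19
0.0, 0.0, 0.0, 0.07, 0.0, 0.19
0.0, 0.0, 0.0, 0.07, 0.0, 0.18
0.0, 0.0, 0.0, 0.06, 0.0, 0.19
```

View pics/j.png

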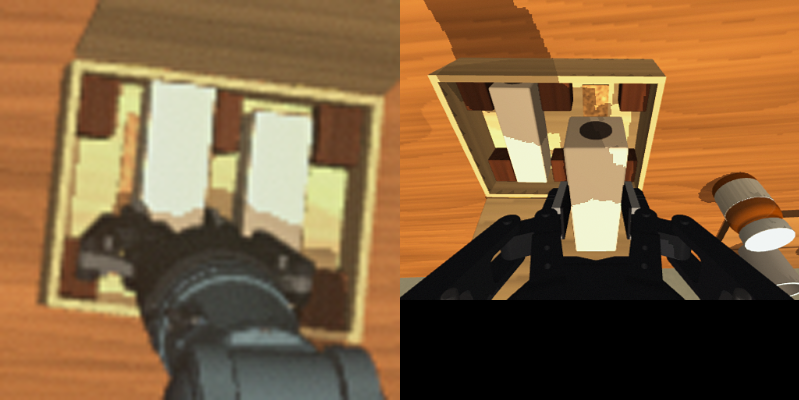

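The prop hangs over the empty bay, with the packed prop beside it untouched. The apparent offset from the strip is parallax at this height. Lowering.

Call:
move_arm(series=[0,0,0,0.12,0,0.37,30,0,0,0,0.12,0,0.37,30,0,0,0,0.12,0,0.37,30,0,0,0,0.12,0,0.37,30,0,0,0,0.13,0,0.37,30])

```text
clock: 24.88
eef_pos: [0.4997, -0.1136, 0.0414]
orientation: [[-0.937, 0.085, 0.339], [0.08, 0.996, -0.03], [-0.34, -0.001, -0.94]]
wrist_force: [-0.1, 0.9, -2.9]
grip_width: 0.0379
grip_force: 60.9
```

Run:
```python
from h import *
st();s=r.state();p,R=s["eef_pos"],s["orientation"]
rel=np.array([-.0124,.0004,-.0147]);print("mid",p+R@rel)
Rf=tool(-5,20.1);T=np.array([.4994,-.1133,.0125])
plan([(T,Rf,5)])
```

```text
t 24.875 pos [ 0.4997 -0.1136  0.0414] z [ 0.339 -0.03  -0.94 ] yaw_y 85.1 q [ 0.88  0.26 -0.76  2.29  0.47  0.34  1.23] F [-0.1  0.9 -2.9] 0.0379 60.909186601638794
mid [ 0.50640577 -0.11373063  0.05942814]
need 1.0 rows
0.0, -0.01, 0.0, 0.07, 0.0, 0.18
0.0, -0.01, 0.0, 0.07, 0.0, 0.18
0.0, -0.01, 0.01, 0.07, 0.0, 0.18
0.0, 0.0, 0.0, 0.06, 0.0, 0.18
0.0, -0.01, 0.01, 0.07, 0.01, 0.18
```

Call:
move_arm(series=[0,0,0,0.07,0,0.18,30,0,0,0,0.07,0,0.18,30,0,0,0,0.07,0,0.18,30,0,0,0,0.06,0,0.18,30,0,0,0,0.07,0,0.17,30])

```text
clock: 25.5
eef_pos: [0.499, -0.1137, 0.0128]
orientation: [[-0.937, 0.085, 0.338], [0.08, 0.996, -0.03], [-0.34, -0.001, -0.941]]
wrist_force: [0.3, -0.0, -1.7]
grip_width: 0.0377
grip_force: 60.9
```

Run:
```python
from h import *
st();s=r.state();p,R=s["eef_pos"],s["orientation"]
rel=np.array([-.0124,.0004,-.0147]);print("mid",p+R@rel)
```

```text
t 25.5 pos [ 0.499  -0.1137  0.0128] z [ 0.338 -0.03  -0.941] yaw_y 85.1 q [ 0.76  0.31 -0.64  2.31  0.6   0.28  1.11] F [ 0.3 -0.  -1.7] 0.0377 60.85471272468567
mid [ 0.50570936 -0.1138553   0.03082327]
```

Call:
move_arm(series=[0,0,0,0.01,0,0.03,30,0,0,0,0,0,0,36,0,0,0,0,0,0,42,0,0,0,0,0,0,48,0,0,0,0,0,0,54])

```text
clock: 26.12
eef_pos: [0.4995, -0.1137, 0.0125]
orientation: [[-0.937, 0.085, 0.339], [0.08, 0.996, -0.03], [-0.341, -0.001, -0.94]]
wrist_force: [0.2, 0.2, -0.4]
grip_width: 0.0541
grip_force: 0.0
```

Call:
move_arm(series=[0,0,0,0,0,0,54,0,0,0,-0.1,0,-0.28,54,0,0,0,-0.3,0,-0.83,54,0,0,0,-0.35,0,-0.95,54,0,0,0,-0.35,0,-0.95,54])

```text
clock: 26.75
eef_pos: [0.499, -0.1133, 0.1088]
orientation: [[-0.937, 0.085, 0.338], [0.08, 0.996, -0.029], [-0.339, -0.0, -0.941]]
wrist_force: [0.4, 0.2, 0.2]
grip_width: 0.0541
grip_force: 0.0
```

Run:
```python
from h import *
st()
t=r.get_image("top");s=r.get_image("scene");w=r.get_image("wrist")
for p in(t,s,w):
  for n in("prop_mid","packed_mid"):print(n,[(round(d["conf"],2),np.round(d["location"],3)) for d in r.spot_point(p,n)])
a=crop(s,[.5,-.15,.05],50,400)[0]
b=cv2.resize(w["img"][:,:,::-1],None,fx=.78,fy=.78);b=cv2.copyMakeBorder(b,0,400-b.shape[0],0,0,0);cv2.imwrite("pics/k.png",np.hstack([a,b]))
```

```text
t 26.75 pos [ 0.499  -0.1133  0.1088] z [ 0.338 -0.029 -0.941] yaw_y 85.1 q [ 1.12  0.13 -0.98  2.24  0.17  0.49  1.51] F [0.4 0.2 0.2] 0.0541 0.0
prop_mid [(0.93, array([0.523, 0.414, 0.063])), (0.91, array([ 0.506, -0.112,  0.03 ])), (0.84, array([0.628, 0.388, 0.067]))]
packed_mid [(0.85, array([ 0.497, -0.196,  0.026]))]
prop_mid [(0.88, array([ 0.505, -0.111,  0.031])), (0.84, array([0.628, 0.388, 0.063])), (0.73, array([0.523, 0.413, 0.067]))]
packed_mid [(0.71, array([ 0.496, -0.197,  0.024]))]
prop_mid [(0.72, array([ 0.504, -0.116,  0.028]))]
packed_mid [(0.74, array([ 0.498, -0.194,  0.028]))]
```

View pics/k.png

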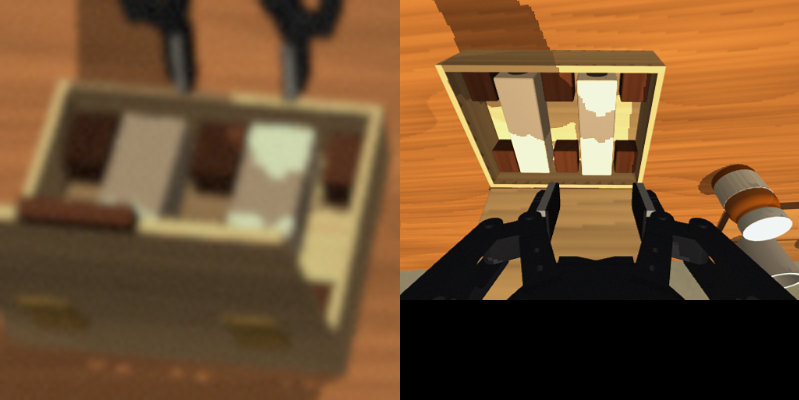

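Both views show the two props lying flat side by side in the box. The placed prop is at (0.505,-0.112,0.030), right on the strip, and the lid is still open. Next I go over the lid with shut fingers and push it closed from behind.

Run:
```python
from h import *
Rf=tool(-5,0)
plan([([.50,-.13,.29],Rf,7),([.705,-.175,.285],Rf,8),([.70,-.173,.19],Rf,5)])
```

```text
need 6.3 rows
0.0, 0.47, 0.0, -0.31, -0.08, -0.82
0.0, 0.47, 0.0, -0.27, -0.08, -0.83
0.0, 0.47, 0.0, -0.23, -0.08, -0.84
0.0, 0.47, 0.01, -0.18, -0.08, -0.85
0.0, 0.47, 0.0, -0.14, -0.08, -0.86
0.0, 0.47, 0.01, -0.1, -0.08, -0.87
0.01, 0.47, 0.0, -0.06, -0.08, -0.87
need 7.7 rows
0.0, 0.0, 0.0, -0.87, -0.11, 0.02
0.0, 0.0, 0.0, -0.87, -0.11, 0.02
0.0, 0.0, 0.0, -0.87, -0.11, 0.02
0.0, 0.0, 0.0, -0.87, -0.11, 0.02
0.0, 0.0, 0.0, -0.86, -0.11, 0.02
0.0, 0.0, 0.0, -0.87, -0.12, 0.02
0.0, 0.0, 0.0, -0.86, -0.11, 0.02
0.0, 0.0, 0.0, -0.87, -0.12, 0.03
need 3.5 rows
0.0, 0.0, 0.0, 0.03, 0.01, 0.63
0.0, 0.0, 0.0, 0.04, 0.01, 0.63
0.0, 0.0, 0.0, 0.03, 0.01, 0.64
0.0, 0.0, 0.0, 0.04, 0.01, 0.63
0.0, 0.0, 0.0, 0.03, 0.01, 0.64
```

Call:
move_arm(series=[0,0.47,0,-0.31,-0.08,-0.82,54,0,0.47,0,-0.27,-0.08,-0.83,54,0,0.47,0,-0.23,-0.08,-0.84,30,0,0.47,0,-0.18,-0.08,-0.85,10,0,0.47,0,-0.14,-0.08,-0.86,0])

```text
clock: 27.82
eef_pos: [0.4997, -0.1254, 0.2391]
orientation: [[-0.992, 0.085, 0.097], [0.085, 0.996, -0.009], [-0.097, -0.0, -0.995]]
wrist_force: [-0.2, -0.3, -0.4]
grip_width: 0.0004
grip_force: 0.0
```

Call:
move_arm(series=[0,0.47,0,-0.1,-0.08,-0.87,0,0,0.47,0,-0.06,-0.08,-0.87,0,0,0,0,0,0,0,0,0,0,0,0,0,0,0,0,0,0,0,0,0,0])

```text
clock: 28.45
eef_pos: [0.4992, -0.1301, 0.2898]
orientation: [[-0.996, 0.085, -0.001], [0.085, 0.996, -0.0], [0.001, -0.001, -1.0]]
wrist_force: [-0.4, -0.1, 0.4]
grip_width: 0.0
grip_force: 0.0
```

Run:
```python
from h import *
st()
s=r.get_image("scene");t=r.get_image("top")
for p in(s,t):
    print([(round(d["conf"],2),np.round(d["location"],3)) for d in r.spot_point(p,"lid_hinge")])
# lid angle by matching projected free edge to the mask
H=np.array([.583,-.162,.056]);u=np.array([.996,-.087,0]);v=np.array([.087,.996,0])
for p in(s,t):
    m=r.masks_of(p,"lid")[0]["pixels"].astype(np.uint8);best=[]
    for th in np.arange(1.5,2.0,.05):
        d=-np.cos(th)*u+[0,0,np.sin(th)];n=np.sin(th)*u+np.cos(th)*np.array([0,0,1])
        q=np.array([proj(p,H+a*d+b*v+c*n) for a in(0,.162) for b in(-.103,.103) for c in(0,.008)]).astype(np.int32)
        k=np.zeros_like(m);cv2.fillConvexPoly(k,cv2.convexHull(q),1);best.append((round((k&m).sum()/(k|m).sum(),3),round(th,2)))
    print(sorted(best)[-3:])
plan([([.705,-.175,.285],tool(-5,0),8),([.70,-.173,.19],tool(-5,0),5)])
```

```text
t 28.45 pos [ 0.4992 -0.1301  0.2898] z [-0.001 -0.    -1.   ] yaw_y 85.1 q [ 1.11  0.16 -1.01  1.76  0.14  1.3   1.55] F [-0.4 -0.1  0.4] 0.0 0.0
[(0.72, array([ 0.581, -0.163,  0.054]))]
[(0.81, array([ 0.583, -0.166,  0.056])), (0.48, array([ 0.437,  0.303, -0.001]))]
[(np.float64(0.774), np.float64(1.85)), (np.float64(0.818), np.float64(1.75)), (np.float64(0.899), np.float64(1.8))]
[(np.float64(0.723), np.float64(1.85)), (np.float64(0.726), np.float64(1.75)), (np.float64(0.772), np.float64(1.8))]
need 7.7 rows
0.0, 0.0, 0.0, -0.87, -0.11, 0.03
0.0, 0.0, 0.0, -0.86, -0.11, 0.03
0.0, 0.0, 0.0, -0.87, -0.11, 0.03
0.0, 0.0, 0.0, -0.86, -0.11, 0.03
0.0, 0.0, 0.0, -0.87, -0.11, 0.02
0.0, 0.0, 0.01, -0.86, -0.12, 0.03
0.0, 0.01, 0.0, -0.87, -0.11, 0.02
-0.01, 0.0, 0.01, -0.87, -0.12, 0.02
need 3.5 rows
0.0, 0.0, 0.0, 0.04, 0.01, 0.63
0.0, 0.0, 0.0, 0.03, 0.01, 0.64
0.0, 0.0, 0.0, 0.04, 0.01, 0.63
0.0, 0.0, 0.0, 0.03, 0.01, 0.64
0.0, 0.0, 0.0, 0.04, 0.02, 0.63
```

Call:
move_arm(series=[0,0,0,-0.87,-0.11,0.03,0,0,0,0,-0.87,-0.11,0.03,0,0,0,0,-0.87,-0.11,0.03,0,0,0,0,-0.87,-0.11,0.03,0,0,0,0,-0.87,-0.11,0.02,0])

```text
clock: 29.38
eef_pos: [0.63, -0.1586, 0.2871]
orientation: [[-0.996, 0.086, 0.001], [0.086, 0.996, -0.001], [-0.001, -0.001, -1.0]]
wrist_force: [0.1, 0.3, -0.2]
grip_width: 0.0001
grip_force: 0.0
```

Call:
move_arm(series=[0,0,0,-0.87,-0.11,0.03,0,0,0,0,-0.87,-0.11,0.02,0,0,0,0,-0.86,-0.12,0.02,0,0,0,0,0,0,0.5,0,0,0,0,0,0,0.6,0])

```text
clock: 30.0
eef_pos: [0.7055, -0.1746, 0.2512]
orientation: [[-0.996, 0.085, 0.001], [0.085, 0.996, -0.001], [-0.001, -0.001, -1.0]]
wrist_force: [0.4, 0.5, -0.1]
grip_width: -0.0001
grip_force: 0.0
```

Call:
move_arm(series=[0,0,0,0.04,0,0.65,0,0,0,0,0.04,0,0.65,0,0,0,0,0.04,0,0.6,0,0,0,0,0,0,0.15,0,0,0,0,0,0,0,0])

```text
clock: 30.62
eef_pos: [0.7026, -0.1746, 0.1908]
orientation: [[-0.996, 0.085, 0.001], [0.085, 0.996, -0.001], [-0.002, -0.001, -1.0]]
wrist_force: [-0.2, 0.5, 0.5]
grip_width: -0.0002
grip_force: 0.0
```

Run:
```python
from h import *
st()
H=np.array([.582,-.163,.056]);u=np.array([.996,-.087,0]);k=np.array([0,0,1.])
W=[]
for th,n in[(1.9,3)]+[(t,2) for t in np.arange(1.7,.01,-.2)]+[(0,3)]:
    d=-np.cos(th)*u+np.sin(th)*k;nn=np.sin(th)*u+np.cos(th)*k
    W.append((H+.13*d+(.006+.010*max(np.sin(th),0))*nn,tool(-5,0),n))
plan(W)
```

```text
t 30.625 pos [ 0.7026 -0.1746  0.1908] z [ 0.001 -0.001 -1.   ] yaw_y 85.1 q [ 0.73  0.68 -0.85  1.37  0.51  1.32  1.35] F [-0.2  0.5  0.5] -0.0002 0.0
need 2.4 rows
0.0, 0.0, 0.01, 0.72, 0.01, 0.18
0.0, 0.01, 0.0, 0.72, 0.01, 0.19
-0.01, 0.0, 0.01, 0.71, 0.02, 0.19
need 0.9 rows
0.0, 0.0, 0.0, 0.4, 0.0, -0.15
0.0, 0.0, 0.0, 0.41, 0.0, -0.15
need 1.0 rows
0.0, 0.0, 0.0, 0.43, 0.0, -0.07
0.0, 0.0, 0.0, 0.43, 0.0, -0.06
need 1.0 rows
0.0, 0.0, 0.0, 0.44, 0.0, 0.02
0.0, 0.0, 0.0, 0.44, 0.0, 0.02
need 1.0 rows
0.0, 0.0, 0.0, 0.43, 0.0, 0.12
0.0, 0.0, 0.0, 0.43, 0.0, 0.11
need 0.9 rows
0.0, 0.0, 0.0, 0.41, 0.0, 0.2
0.0, 0.0, 0.0, 0.4, 0.0, 0.21
need 0.8 rows
0.0, 0.0, 0.0, 0.36, 0.0, 0.28
0.0, 0.0, 0.0, 0.36, 0.0, 0.29
need 0.8 rows
0.0, 0.0, 0.0, 0.29, 0.0, 0.36
0.0, 0.0, 0.0, 0.29, 0.0, 0.35
need 0.9 rows
0.0, 0.0, 0.0, 0.21, 0.0, 0.42
0.0, 0.0, 0.0, 0.21, -0.01, 0.41
need 1.0 rows
0.0, 0.0, 0.0, 0.12, 0.0, 0.45
0.0, 0.0, 0.0, 0.12, 0.0, 0.45
need 0.5 rows
0.0, 0.0, 0.0, 0.01, 0.0, 0.16
0.0, 0.0, 0.0, 0.02, 0.0, 0.15
0.0, 0.0, 0.0, 0.01, 0.0, 0.16
```

Call:
move_arm(series=[0,0,0,0.72,0.01,0.18,0,0,0,0,0.72,0.01,0.18,0,0,0,0,0.71,0.01,0.18,0,0,0,0,0.4,0,-0.15,0,0,0,0,0.4,0,-0.15,0])

```text
clock: 31.25
eef_pos: [0.6154, -0.1661, 0.1851]
orientation: [[-0.996, 0.085, 0.005], [0.085, 0.996, -0.001], [-0.005, -0.001, -1.0]]
wrist_force: [1.8, -0.8, -0.2]
grip_width: -0.0
grip_force: 0.7
```

Call:
move_arm(series=[0,0,0,0.43,0,-0.07,0,0,0,0,0.43,0,-0.06,0,0,0,0,0.44,0,0.02,0,0,0,0,0.44,0,0.02,0,0,0,0,0.43,0,0.12,0])

```text
clock: 31.88
eef_pos: [0.549, -0.1605, 0.1829]
orientation: [[-0.996, 0.085, 0.002], [0.085, 0.996, -0.001], [-0.002, -0.001, -1.0]]
wrist_force: [1.0, -0.3, 1.1]
grip_width: -0.0001
grip_force: 0.7
```

Run:
```python
from h import *
st()
H=np.array([.582,-.163,.056]);u=np.array([.996,-.087,0]);k=np.array([0,0,1.]);v=np.array([.087,.996,0])
p=r.get_image("scene");m=r.masks_of(p,"lid")[0]["pixels"].astype(np.uint8);best=[]
for th in np.arange(0.0,2.0,.1):
    d=-np.cos(th)*u+[0,0,np.sin(th)];n=np.sin(th)*u+np.cos(th)*np.array([0,0,1])
    q=np.array([proj(p,H+a*d+b*v+c*n) for a in(0,.162) for b in(-.103,.103) for c in(0,.008)]).astype(np.int32)
    kk=np.zeros_like(m);cv2.fillConvexPoly(kk,cv2.convexHull(q),1);best.append((round((kk&m).sum()/(kk|m).sum(),3),round(th,2)))
print(sorted(best)[-3:])
W=[]
for th,n in [(t,2) for t in np.arange(.9,.01,-.2)]+[(0,5)]:
    d=-np.cos(th)*u+np.sin(th)*k;nn=np.sin(th)*u+np.cos(th)*k
    W.append((H+.13*d+(.006+.010*max(np.sin(th),0))*nn,tool(-5,0),n))
plan(W)
```

```text
t 31.875 pos [ 0.549  -0.1605  0.1829] z [ 0.002 -0.001 -1.   ] yaw_y 85.1 q [ 1.    0.41 -0.96  1.77  0.37  1.15  1.41] F [ 1.  -0.3  1.1] -0.0001 0.6655273935757577
[(np.float64(0.841), np.float64(1.1)), (np.float64(0.899), np.float64(1.2)), (np.float64(0.906), np.float64(1.3))]
need 1.3 rows
-0.01, -0.01, 0.01, 0.59, 0.01, 0.26
-0.01, 0.0, 0.0, 0.58, 0.01, 0.26
need 0.8 rows
0.0, 0.0, 0.0, 0.36, 0.0, 0.29
0.0, 0.0, 0.0, 0.36, 0.0, 0.28
need 0.8 rows
0.0, 0.0, 0.0, 0.29, 0.0, 0.36
0.0, 0.0, 0.0, 0.29, 0.0, 0.36
need 0.9 rows
0.0, 0.0, 0.0, 0.21, 0.0, 0.41
0.0, 0.0, 0.0, 0.21, 0.0, 0.41
need 1.0 rows
0.0, 0.0, 0.0, 0.12, 0.0, 0.45
0.0, 0.0, 0.0, 0.12, 0.0, 0.45
need 0.5 rows
0.0, 0.0, 0.0, 0.01, 0.0, 0.09
0.0, 0.0, 0.0, 0.01, 0.0, 0.09
0.0, 0.0, 0.0, 0.01, 0.0, 0.1
0.0, 0.0, 0.0, 0.01, 0.0, 0.09
0.0, 0.0, 0.0, 0.0, 0.0, 0.1
```

The lid is moving, at about 1.25 rad. I'll continue along the arc.

Call:
move_arm(series=[0,0,0,0.59,0,0.26,0,0,0,0,0.59,0,0.26,0,0,0,0,0.36,0,0.29,0,0,0,0,0.36,0,0.29,0,0,0,0,0.29,0,0.36,0])

```text
clock: 32.6
eef_pos: [0.4839, -0.1551, 0.1382]
orientation: [[-0.996, 0.085, 0.002], [0.085, 0.996, -0.001], [-0.002, -0.001, -1.0]]
wrist_force: [0.3, -1.1, 1.1]
grip_width: -0.0002
grip_force: 0.5
```

Call:
move_arm(series=[0,0,0,0.29,0,0.36,0,0,0,0,0.21,0,0.41,0,0,0,0,0.21,0,0.41,0,0,0,0,0.12,0,0.45,0,0,0,0,0.12,0,0.45,0])

```text
clock: 33.22
eef_pos: [0.4557, -0.1526, 0.0752]
orientation: [[-0.996, 0.085, 0.001], [0.085, 0.996, -0.001], [-0.001, -0.001, -1.0]]
wrist_force: [-0.4, -0.3, 1.2]
grip_width: 0.0001
grip_force: 0.4
```

Run:
```python
from h import *
st()
```

```text
t 33.225 pos [ 0.4557 -0.1526  0.0752] z [ 0.001 -0.001 -1.   ] yaw_y 85.1 q [ 1.08  0.38 -0.95  2.07  0.4   0.89  1.39] F [-0.4 -0.3  1.2] 0.0001 0.3908586432226002
```

Call:
move_arm(series=[0,0,0,0,0,0.1,0,0,0,0,0,0,0.1,0,0,0,0,0,0,0.1,0,0,0,0,0,0,0.1,0,0,0,0,0,0,0.05,0])

```text
clock: 33.85
eef_pos: [0.4561, -0.1527, 0.0627]
orientation: [[-0.996, 0.085, 0.002], [0.085, 0.996, -0.001], [-0.002, -0.001, -1.0]]
wrist_force: [-0.7, 0.4, 0.4]
grip_width: 0.0002
grip_force: 0.3
```

Run:
```python
from h import *
st()
```

```text
t 33.85 pos [ 0.4561 -0.1527  0.0627] z [ 0.002 -0.001 -1.   ] yaw_y 85.1 q [ 1.06  0.4  -0.93  2.07  0.42  0.87  1.37] F [-0.7  0.4  0.4] 0.0002 0.31050843419507146
```

Call:
move_arm(series=[0,0,0,0,0,0.05,0,0,0,0,0,0,0.05,0,0,0,0,0,0,0.03,0,0,0,0,0,0,0.03,0,0,0,0,0,0,0,0])

```text
clock: 34.48
eef_pos: [0.4561, -0.1527, 0.0579]
orientation: [[-0.996, 0.085, 0.002], [0.085, 0.996, -0.001], [-0.002, -0.001, -1.0]]
wrist_force: [0.2, -0.1, -0.2]
grip_width: -0.0002
grip_force: 0.0
```

Run:
```python
from h import *
st()
H=np.array([.582,-.163,.056]);u=np.array([.996,-.087,0]);v=np.array([.087,.996,0])
p=r.get_image("scene");m=r.masks_of(p,"lid")[0]["pixels"].astype(np.uint8);best=[]
for th in np.arange(0.0,.5,.03):
    d=-np.cos(th)*u+[0,0,np.sin(th)];n=np.sin(th)*u+np.cos(th)*np.array([0,0,1])
    q=np.array([proj(p,H+a*d+b*v+c*n) for a in(0,.162) for b in(-.103,.103) for c in(0,.008)]).astype(np.int32)
    kk=np.zeros_like(m);cv2.fillConvexPoly(kk,cv2.convexHull(q),1);best.append((round((kk&m).sum()/(kk|m).sum(),3),round(th,2)))
print(sorted(best)[-3:])
```

```text
t 34.475 pos [ 0.4561 -0.1527  0.0579] z [ 0.002 -0.001 -1.   ] yaw_y 85.1 q [ 1.05  0.41 -0.92  2.08  0.43  0.86  1.36] F [ 0.2 -0.1 -0.2] -0.0002 8.551000632905925e-05
[(np.float64(0.933), np.float64(0.09)), (np.float64(0.939), np.float64(0.12)), (np.float64(0.94), np.float64(0.15))]
```

Call:
move_arm(series=[0,0,0,0,0,0.05,0,0,0,0,0,0,0.05,0,0,0,0,0,0,0.05,0,0,0,0,0,0,0.05,0,0,0,0,0,0,0,0])

```text
clock: 35.2
eef_pos: [0.4561, -0.1526, 0.0518]
orientation: [[-0.996, 0.085, 0.002], [0.085, 0.996, -0.001], [-0.002, -0.001, -1.0]]
wrist_force: [0.6, 0.5, -0.4]
grip_width: -0.0002
grip_force: 0.0
```

Run:
```python
from h import *
st()
p=r.get_image("wrist");print([(round(d["conf"],2),d["pixels"].sum()) for d in r.masks_of(p,"lid")[:2]])
cv2.imwrite("pics/l.png",p["img"][:,:,::-1])
for n in("scene","top"):
    p=r.get_image(n)
    H=np.array([.582,-.163,.056]);u=np.array([.996,-.087,0])
    m=r.masks_of(p,"lid")[0]["pixels"]
    ys,xs=np.nonzero(m);print(n,xs.min(),xs.max(),ys.min(),ys.max())
    v=np.array([.087,.996,0])
    for th in(0,.1):
        d=-np.cos(th)*u+[0,0,np.sin(th)];nn=np.sin(th)*u+np.cos(th)*np.array([0,0,1])
        q=np.array([proj(p,H+a*d+b*v+.008*nn) for a in(0,.162) for b in(-.103,.103)]);print(th,q.round(1).tolist())
```

```text
t 35.2 pos [ 0.4561 -0.1526  0.0518] z [ 0.002 -0.001 -1.   ] yaw_y 85.1 q [ 1.05  0.42 -0.92  2.08  0.44  0.85  1.35] F [ 0.6  0.5 -0.4] -0.0002 0.0
[(0.93, np.int64(33164))]
scene 108 205 139 208
0 [[107.5, 198.3], [194.8, 206.2], [125.5, 143.6], [206.6, 150.3]]
0.1 [[107.4, 198.6], [194.8, 206.5], [123.7, 140.1], [205.8, 146.9]]
top 312 395 179 250
0 [[395.3, 188.8], [317.2, 179.6], [389.7, 250.7], [310.7, 241.6]]
0.1 [[395.3, 188.5], [317.3, 179.3], [391.6, 250.3], [311.6, 241.0]]
```

Call:
move_arm(series=[0,0,0,0,0,-0.5,0,0,0,0,0,0,-0.9,0,0,0,0,0.5,0,-0.9,0,0,0,0,0.8,0,-0.9,0,0,0,0,0.8,0,-0.5,0])

```text
clock: 36.12
eef_pos: [0.3939, -0.1469, 0.1648]
orientation: [[-0.996, 0.084, 0.004], [0.084, 0.996, -0.002], [-0.004, -0.002, -1.0]]
wrist_force: [-0.6, -0.0, 0.3]
grip_width: 0.0002
grip_force: 0.0
```

Run:
```python
from h import *
st()
u=np.array([.996,-.087,0]);v=np.array([.087,.996,0]);k=np.array([0,0,1.])
for n in("scene","top","wrist"):
    p=r.get_image(n);o=r.masks_of(p,"lid")
    if not o: print(n,"none");continue
    m=o[0]["pixels"].astype(np.uint8);res=[]
    for th in np.arange(0,.41,.04):
      for dx in(-.004,0,.004):
        H=np.array([.582+dx,-.163,.056])
        d=-np.cos(th)*u+np.sin(th)*k;nn=np.sin(th)*u+np.cos(th)*k
        q=np.array([proj(p,H+a*d+b*v+c*nn) for a in(0,.162) for b in(-.103,.103) for c in(0,.008)]).astype(np.int32)
        kk=np.zeros_like(m);cv2.fillConvexPoly(kk,cv2.convexHull(q),1);res.append((round((kk&m).sum()/(kk|m).sum(),3),round(th,2),dx))
    print(n,o[0]["conf"],sorted(res)[-4:])
    # what shows: props visible?
    print([(t,[(round(x["conf"],2),np.round(x["location"],3).tolist()) for x in r.spot_point(p,t)][:3]) for t in("prop_mid","packed_mid","strip")])
```

```text
t 36.125 pos [ 0.3939 -0.1469  0.1648] z [ 0.004 -0.002 -1.   ] yaw_y 85.2 q [ 1.37  0.03 -1.1   2.12  0.04  1.01  1.74] F [-0.6 -0.   0.3] 0.0002 0.0
scene 0.74 [(np.float64(0.944), np.float64(0.16), 0), (np.float64(0.948), np.float64(0.08), -0.004), (np.float64(0.951), np.float64(0.08), 0), (np.float64(0.956), np.float64(0.12), 0)]
[('prop_mid', [(0.79, [0.628, 0.39, 0.065]), (0.69, [0.521, 0.415, 0.066])]), ('packed_mid', []), ('strip', [])]
top 0.94 [(np.float64(0.91), np.float64(0.12), -0.004), (np.float64(0.913), np.float64(0.2), 0), (np.float64(0.915), np.float64(0.12), 0), (np.float64(0.918), np.float64(0.16), 0)]
[('prop_mid', [(0.84, [0.523, 0.413, 0.062]), (0.66, [0.626, 0.389, 0.066])]), ('packed_mid', []), ('strip', [])]
wrist 0.79 [(np.float64(0.464), np.float64(0.16), 0), (np.float64(0.465), np.float64(0.12), 0), (np.float64(0.468), np.float64(0.12), -0.004), (np.float64(0.47), np.float64(0.16), -0.004)]
[('prop_mid', [(0.6, [0.645, 0.104, 0.001])]), ('packed_mid', [(0.72, [0.646, 0.103, 0.003])]), ('strip', [])]
```

Call:
move_arm(series=[0,0,0,-0.46,-0.02,0.4,0,0,0,0,-0.46,-0.02,0.5,0,0,0,0,-0.45,-0.02,0.6,0,0,0,0,0,0,0.6,0,0,0,0,0,0,0.57,0])

```text
clock: 37.5
eef_pos: [0.4343, -0.1524, 0.082]
orientation: [[-0.996, 0.085, 0.002], [0.085, 0.996, 0.0], [-0.002, 0.0, -1.0]]
wrist_force: [-0.5, -0.1, 0.1]
grip_width: -0.0
grip_force: 0.0
```

Call:
move_arm(series=[0,0,0,0,0,0.1,0,0,0,0,0,0,0.1,0,0,0,0,0,0,0.05,0,0,0,0,0,0,0.05,0,0,0,0,0,0,0,0])

```text
clock: 38.12
eef_pos: [0.4341, -0.1527, 0.074]
orientation: [[-0.996, 0.085, 0.002], [0.085, 0.996, -0.001], [-0.002, -0.001, -1.0]]
wrist_force: [-0.0, -0.4, -0.5]
grip_width: -0.0002
grip_force: 0.0
```

Run:
```python
from h import *
st()
for n in("scene","top"):
    p=r.get_image(n);hsv=cv2.cvtColor(p["img"],cv2.COLOR_RGB2HSV)
    m=r.masks_of(p,"lid")[0]["pixels"].astype(np.uint8);c=max(cv2.findContours(m,0,1)[0],key=cv2.contourArea)
    h=cv2.convexHull(c);q=cv2.approxPolyDP(h,4,True)[:,0]
    print(n,[(a.tolist(),unproj(p,a,.064)[:2].round(3).tolist()) for a in q])
```

```text
t 38.125 pos [ 0.4341 -0.1527  0.074 ] z [ 0.002 -0.001 -1.   ] yaw_y 85.1 q [ 1.15  0.35 -1.    2.11  0.39  0.87  1.41] F [-0.  -0.4 -0.5] -0.0002 0.0
scene [([205, 148], [0.422, -0.051]), ([193, 207], [0.593, -0.064]), ([108, 198], [0.572, -0.264]), ([124, 140], [0.4, -0.257]), ([169, 138], [0.392, -0.145])]
top [([317, 182], [0.585, -0.06]), ([394, 189], [0.572, -0.262]), ([393, 220], [0.491, -0.26]), ([336, 243], [0.428, -0.112]), ([314, 240], [0.434, -0.055])]
```

Call:
move_arm(series=[0,0,0,0,0,0.05,0,0,0,0,0,0,0.05,0,0,0,0,0,0,0.05,0,0,0,0,0,0,0.05,0,0,0,0,0,0,0.05,0])

```text
clock: 38.95
eef_pos: [0.434, -0.1526, 0.0662]
orientation: [[-0.996, 0.085, 0.002], [0.085, 0.996, -0.001], [-0.002, -0.001, -1.0]]
wrist_force: [0.2, 0.2, 0.9]
grip_width: -0.0005
grip_force: 0.0
```

Call:
move_arm(series=[0,0,0,0,0,0.05,0,0,0,0,0,0,0.03,0,0,0,0,0,0,0.03,0,0,0,0,0,0,0.02,0,0,0,0,0,0,0.02,0])

```text
clock: 39.58
eef_pos: [0.4341, -0.1526, 0.0618]
orientation: [[-0.996, 0.085, 0.002], [0.085, 0.996, -0.001], [-0.002, -0.001, -1.0]]
wrist_force: [0.1, -0.3, -0.3]
grip_width: 0.0002
grip_force: 0.0
```

Run:
```python
from h import *
st()
p=r.get_image("scene");m=r.masks_of(p,"lid")[0]["pixels"].astype(np.uint8);c=max(cv2.findContours(m,0,1)[0],key=cv2.contourArea)
q=cv2.approxPolyDP(cv2.convexHull(c),4,True)[:,0]
print([(a.tolist(),unproj(p,a,.064)[:2].round(3).tolist()) for a in q])
b=[(d["conf"],np.round(d["location"],3).tolist()) for d in r.spot_point(p,"box")+r.spot_point(p,"lid_hinge")];print(b)
w=r.get_image("wrist");x=r.state()["eef_pos"];t=proj(w,x);print("tip px",t)
for d in r.masks_of(w,"lid")[:1]:
    m=d["pixels"];print(d["conf"]);
    for row in range(int(t[1])-60,min(384,int(t[1])+60),15): 
        i=np.nonzero(m[row])[0];print(row,(i.min(),i.max(),len(i)) if len(i) else None)
```

```text
t 39.575 pos [ 0.4341 -0.1526  0.0618] z [ 0.002 -0.001 -1.   ] yaw_y 85.1 q [ 1.13  0.38 -0.98  2.12  0.42  0.85  1.38] F [ 0.1 -0.3 -0.3] 0.0002 0.0
[([205, 147], [0.419, -0.051]), ([193, 207], [0.593, -0.064]), ([109, 198], [0.572, -0.262]), ([124, 140], [0.4, -0.257]), ([176, 139], [0.395, -0.126])]
[(0.77, [0.496, -0.154, -0.001]), (0.69, [0.581, -0.161, 0.055])]
tip px [250.8586218  222.84693777]
0.57
162 None
177 None
192 None
207 (np.int64(206), np.int64(304), 99)
222 (np.int64(90), np.int64(418), 329)
237 (np.int64(93), np.int64(418), 302)
252 (np.int64(98), np.int64(413), 264)
267 (np.int64(102), np.int64(407), 247)
```

Run:
```python
from h import *
s=r.state();x=s["eef_pos"];R=s["orientation"];w=r.get_image("wrist")
print("f",f(w),"cam",np.round(w["cam_to_world"],3).tolist())
for d in(0,.005,.01,.015,.02):print(d,proj(w,x-d*R[:,2]).round(1))
m=r.masks_of(w,"lid")[0]["pixels"]
for row in range(204,250,3):
    i=np.nonzero(m[row])[0]
    if len(i):
        g=np.nonzero(np.diff(i)>2)[0];print(row,i.min(),i.max(),[(int(i[k]),int(i[k+1])) for k in g])
for z in(.056,.060,.064,.068,.072,.076,.08):
    a,b,t=[unproj(w,q,z) for q in((90,221),(418,221),(255,206))];print(z,np.linalg.norm(a-b).round(4),a[:2].round(3),b[:2].round(3),t[:2].round(3))
# dark finger pixels rows near column 251
g=w["img"][195:262:4,240:262].mean(axis=(1));print(g.round().astype(int).tolist())
```

```text
f 269.05870790471573 cam [[0.086, 0.946, 0.313, 0.353], [0.996, -0.081, -0.028, -0.146], [-0.001, 0.314, -0.949, 0.237], [0.0, 0.0, 0.0, 1.0]]
0 [250.9 222.8]
0.005 [250.9 225.9]
0.01 [250.9 229.1]
0.015 [250.9 232.4]
0.02 [250.9 236. ]
204 206 304 []
207 205 305 []
210 205 306 []
213 205 305 []
216 206 306 []
219 91 416 []
222 89 419 []
225 89 421 []
228 89 421 []
231 90 420 [(245, 262)]
234 91 419 [(239, 263)]
237 92 418 [(239, 263)]
240 93 417 [(233, 270)]
243 94 416 [(226, 274)]
246 95 415 [(225, 275)]
249 96 414 [(224, 276)]
0.056 0.2415 [ 0.425 -0.271] [ 0.446 -0.03 ] [ 0.424 -0.149]
0.06 0.2362 [ 0.424 -0.268] [ 0.444 -0.033] [ 0.422 -0.149]
0.064 0.2309 [ 0.422 -0.265] [ 0.442 -0.035] [ 0.421 -0.149]
0.068 0.2255 [ 0.42  -0.263] [ 0.44  -0.038] [ 0.419 -0.149]
0.072 0.2202 [ 0.419 -0.26 ] [ 0.438 -0.04 ] [ 0.418 -0.148]
0.076 0.2149 [ 0.417 -0.257] [ 0.436 -0.043] [ 0.416 -0.148]
0.08 0.2095 [ 0.416 -0.254] [ 0.434 -0.045] [ 0.414 -0.148]
[[83, 60, 34], [77, 57, 33], [44, 22, 12], [58, 28, 14], [108, 52, 25], [106, 50, 24], [107, 51, 24], [106, 50, 24], [156, 118, 65], [100, 80, 53], [59, 56, 51], [56, 53, 48], [56, 52, 48], [51, 47, 43], [49, 46, 42], [49, 47, 43], [48, 45, 41]]
```

The lid stands at about 0.1 rad (free edge at z≈0.08), and the shut tips no longer press on it. I'll raise the tool, spread the fingers and press again slowly with both tips.

Call:
move_arm(series=[0,0,0,0,0,-0.4,0,0,0,0,0,0,-0.8,0,0,0,0,0,0,-0.3,50,0,0,0,0,0,0,50,0,0,0,0,0,0,50])

```text
clock: 40.6
eef_pos: [0.4334, -0.1526, 0.1064]
orientation: [[-0.996, 0.086, 0.001], [0.086, 0.996, -0.001], [-0.001, -0.001, -1.0]]
wrist_force: [0.2, 0.7, 0.1]
grip_width: 0.0501
grip_force: 0.0
```

```bash
cat > lid.py <<'E'
from h import *
def lid():
    w=r.get_image("wrist");o=r.masks_of(w,"lid")
    if not o: print("no lid");return
    m=o[0]["pixels"];W=[(np.ptp(np.nonzero(m[k])[0]),k) for k in range(384) if m[k].sum()>150]
    W.sort();wd,row=W[-1]
    i=np.nonzero(m[row])[0];z=[zz for zz in np.arange(.05,.11,.001) if np.linalg.norm(unproj(w,(i.min(),row),zz)-unproj(w,(i.max()+1,row),zz))<.207]
    print("edge width px",wd,"row",row,"edge z est",z[:1],"pts",unproj(w,(i.min(),row),z[0] if z else .07).round(3),"top row",np.nonzero(m.any(1))[0].min())
    for n in("scene",):
        p=r.get_image(n);m=r.masks_of(p,"lid")[0]["pixels"].astype(np.uint8);c=max(cv2.findContours(m,0,1)[0],key=cv2.contourArea)
        print(n,[(a.tolist(),unproj(p,a,.064)[:2].round(3).tolist()) for a in cv2.approxPolyDP(cv2.convexHull(c),2,True)[:,0]])
E
python3 -c "
from lid import *
st();lid()"
```

```text
t 40.6 pos [ 0.4334 -0.1526  0.1064] z [ 0.001 -0.001 -1.   ] yaw_y 85.1 q [ 1.21  0.29 -1.05  2.09  0.32  0.93  1.47] F [0.2 0.7 0.1] 0.0501 0.0
edge width px 264 row 204 edge z est [np.float64(0.08600000000000003)] pts [ 0.418 -0.252  0.086] top row 181
scene [([205, 147], [0.419, -0.051]), ([193, 207], [0.593, -0.064]), ([109, 199], [0.575, -0.262]), ([124, 139], [0.397, -0.258]), ([169, 138], [0.392, -0.145])]
```

Call:
move_arm(series=[0,0,0,-0.25,0,0.3,50,0,0,0,-0.25,0,0.3,50,0,0,0,0,0,0.1,50,0,0,0,0,0,0.1,50,0,0,0,0,0,0.1,50])

```text
clock: 41.42
eef_pos: [0.4489, -0.1538, 0.0796]
orientation: [[-0.996, 0.085, 0.002], [0.085, 0.996, -0.001], [-0.002, -0.001, -1.0]]
wrist_force: [-0.2, -0.4, -0.6]
grip_width: 0.0501
grip_force: 0.0
```

Call:
move_arm(series=[0,0,0,0,0,0.1,50,0,0,0,0,0,0.1,50,0,0,0,0,0,0.1,50,0,0,0,0,0,0.1,50,0,0,0,0,0,0.1,50])

```text
clock: 42.05
eef_pos: [0.449, -0.1539, 0.0647]
orientation: [[-0.996, 0.085, 0.002], [0.085, 0.996, -0.001], [-0.002, -0.001, -1.0]]
wrist_force: [0.5, 0.2, -0.7]
grip_width: 0.05
grip_force: 0.0
```

```bash
python3 -c "
from lid import *
st();lid()"
```

```text
t 42.05 pos [ 0.449  -0.1539  0.0647] z [ 0.002 -0.001 -1.   ] yaw_y 85.1 q [ 1.11  0.4  -0.97  2.08  0.43  0.87  1.37] F [ 0.5  0.2 -0.7] 0.05 0.0
edge width px 336 row 202 edge z est [np.float64(0.08600000000000003)] pts [ 0.417 -0.252  0.086] top row 175
scene [([123, 140], [0.4, -0.26]), ([156, 137], [0.389, -0.178]), ([205, 146], [0.416, -0.051]), ([195, 206], [0.591, -0.06]), ([109, 199], [0.575, -0.262])]
```

Call:
move_arm(series=[0,0,0,0,0,0.1,50,0,0,0,0,0,0.1,50,0,0,0,0,0,0.1,50,0,0,0,0,0,0.1,50,0,0,0,0,0,0.1,50])

```text
clock: 42.88
eef_pos: [0.449, -0.1539, 0.0496]
orientation: [[-0.996, 0.085, 0.002], [0.085, 0.996, -0.001], [-0.002, -0.001, -1.0]]
wrist_force: [0.1, -0.8, -0.4]
grip_width: 0.0499
grip_force: 0.2
```

```bash
python3 -c "
from lid import *
st();lid()
w=r.get_image('wrist');m=r.masks_of(w,'lid')[0]['pixels']
for row in range(196,300,8):
    i=np.nonzero(m[row])[0]
    if len(i): print(row,i.min(),i.max(),[(int(i[k]),int(i[k+1])) for k in np.nonzero(np.diff(i)>2)[0]])
s=r.state();R=s['orientation'];x=s['eef_pos']
for d in(0,.01,.02,.03):print(d,[proj(w,x-d*R[:,2]+e*R[:,1]).round(0).tolist() for e in(-.025,.025)])
"
```

```text
t 42.875 pos [ 0.449  -0.1539  0.0496] z [ 0.002 -0.001 -1.   ] yaw_y 85.1 q [ 1.08  0.42 -0.95  2.09  0.47  0.85  1.34] F [ 0.1 -0.8 -0.4] 0.0499 0.16803821537905606
edge width px 369 row 210 edge z est [np.float64(0.08600000000000003)] pts [ 0.416 -0.252  0.086] top row 182
scene [([124, 142], [0.407, -0.256]), ([158, 137], [0.389, -0.173]), ([203, 146], [0.416, -0.056]), ([204, 159], [0.456, -0.051]), ([195, 206], [0.591, -0.06]), ([110, 199], [0.575, -0.259]), ([109, 194], [0.561, -0.264])]
196 201 311 []
204 74 434 []
212 72 439 []
220 75 436 []
228 78 433 []
236 80 430 [(192, 208), (293, 308)]
244 83 427 [(182, 208), (293, 320)]
252 85 424 [(176, 209), (292, 325)]
260 88 421 [(171, 209), (292, 329)]
268 91 418 [(167, 208), (293, 334)]
276 94 415 [(157, 206), (295, 344)]
284 97 412 [(108, 139), (141, 204), (297, 360), (362, 393)]
292 202 410 [(299, 403)]
0 [[216.0, 223.0], [286.0, 223.0]]
0.01 [[214.0, 229.0], [288.0, 229.0]]
0.02 [[212.0, 236.0], [290.0, 236.0]]
0.03 [[210.0, 244.0], [292.0, 244.0]]
```

Contact has just begun (0.2 N on a pad). I'll keep pressing slowly.

Call:
move_arm(series=[0,0,0,0,0,0.06,50,0,0,0,0,0,0.06,50,0,0,0,0,0,0.06,50,0,0,0,0,0,0.06,50,0,0,0,0,0,0.04,50])

```text
clock: 43.8
eef_pos: [0.449, -0.1539, 0.0413]
orientation: [[-0.996, 0.085, 0.001], [0.085, 0.996, -0.001], [-0.001, -0.001, -1.0]]
wrist_force: [-0.0, -0.0, 0.5]
grip_width: 0.0501
grip_force: 0.3
```

```bash
python3 -c "
from lid import *
st();lid()"
```

```text
t 43.8 pos [ 0.449  -0.1539  0.0413] z [ 0.001 -0.001 -1.   ] yaw_y 85.1 q [ 1.07  0.44 -0.94  2.1   0.48  0.83  1.33] F [-0.  -0.   0.5] 0.0501 0.28545556429889984
edge width px 368 row 210 edge z est [np.float64(0.07700000000000003)] pts [ 0.416 -0.252  0.077] top row 180
scene [([124, 142], [0.407, -0.256]), ([157, 139], [0.396, -0.174]), ([205, 148], [0.422, -0.051]), ([195, 206], [0.591, -0.06]), ([109, 199], [0.575, -0.262])]
```

It works: the lid edge fell from 0.086 to 0.077. Continuing.

Call:
move_arm(series=[0,0,0,0,0,0.06,50,0,0,0,0,0,0.06,50,0,0,0,0,0,0.06,50,0,0,0,0,0,0.05,50,0,0,0,0,0,0,50])

```text
clock: 44.62
eef_pos: [0.4491, -0.1539, 0.0344]
orientation: [[-0.996, 0.085, 0.002], [0.085, 0.996, -0.001], [-0.002, -0.001, -1.0]]
wrist_force: [0.1, 0.3, -0.0]
grip_width: 0.0498
grip_force: 0.0
```

```bash
python3 -c "
from lid import *
st();lid()"
```

```text
t 44.625 pos [ 0.4491 -0.1539  0.0344] z [ 0.002 -0.001 -1.   ] yaw_y 85.1 q [ 1.06  0.45 -0.93  2.1   0.5   0.82  1.32] F [ 0.1  0.3 -0. ] 0.0498 0.0
edge width px 367 row 206 edge z est [np.float64(0.06900000000000002)] pts [ 0.414 -0.252  0.069] top row 178
scene [([205, 151], [0.432, -0.05]), ([195, 207], [0.593, -0.06]), ([115, 201], [0.58, -0.247]), ([108, 198], [0.572, -0.264]), ([126, 143], [0.41, -0.251]), ([159, 141], [0.402, -0.169])]
```

Nearly shut. The part of the finger that touches is about 30 mm behind the TCP. I'll press until the wrist force rises.

Call:
move_arm(series=[0,0,0,0,0,0.04,50,0,0,0,0,0,0.04,50,0,0,0,0,0,0.04,50,0,0,0,0,0,0.04,50,0,0,0,0,0,0,50])

```text
clock: 45.45
eef_pos: [0.449, -0.1538, 0.0296]
orientation: [[-0.996, 0.085, 0.002], [0.085, 0.996, -0.001], [-0.002, -0.001, -1.0]]
wrist_force: [-0.1, -0.9, -0.8]
grip_width: 0.0502
grip_force: 0.0
```

```bash
python3 -c "
from lid import *
st();lid()"
```

```text
t 45.45 pos [ 0.449  -0.1538  0.0296] z [ 0.002 -0.001 -1.   ] yaw_y 85.1 q [ 1.05  0.46 -0.92  2.1   0.51  0.81  1.31] F [-0.1 -0.9 -0.8] 0.0502 0.0
edge width px 365 row 205 edge z est [np.float64(0.06300000000000001)] pts [ 0.414 -0.252  0.063] top row 177
scene [([206, 153], [0.438, -0.047]), ([193, 207], [0.593, -0.064]), ([112, 200], [0.577, -0.254]), ([108, 197], [0.569, -0.265]), ([128, 144], [0.413, -0.245]), ([158, 143], [0.408, -0.17])]
```

Call:
move_arm(series=[0,0,0,0,0,0.03,50,0,0,0,0,0,0.03,50,0,0,0,0,0,0.03,50,0,0,0,0,0,0.02,50,0,0,0,0,0,0,50])

```text
clock: 46.28
eef_pos: [0.4492, -0.1539, 0.0285]
orientation: [[-0.996, 0.085, -0.0], [0.085, 0.996, -0.003], [0.0, -0.003, -1.0]]
wrist_force: [-6.0, 1.2, 18.8]
grip_width: 0.0498
grip_force: 9.4
```

```bash
python3 -c "
from lid import *
st();lid()"
```

```text
t 46.275 pos [ 0.4492 -0.1539  0.0285] z [-0.    -0.003 -1.   ] yaw_y 85.1 q [ 1.05  0.46 -0.92  2.1   0.51  0.81  1.3 ] F [-6.   1.2 18.8] 0.0498 9.413616699166596
edge width px 366 row 204 edge z est [np.float64(0.06300000000000001)] pts [ 0.413 -0.251  0.063] top row 176
scene [([206, 152], [0.435, -0.047]), ([194, 207], [0.593, -0.062]), ([113, 201], [0.58, -0.251]), ([108, 198], [0.572, -0.264]), ([127, 145], [0.416, -0.247]), ([161, 143], [0.408, -0.163])]
```

The lid is on a hard stop: 18.8 N with the edge at z≈0.063, which is fully shut. I'll back straight off and check that it stays closed.

Call:
move_arm(series=[0,0,0,0,0,-0.1,50,0,0,0,0,0,-0.5,50,0,0,0,0,0,-0.9,50,0,0,0,0,0,-0.9,50,0,0,0,0,0,-0.9,50])

```text
clock: 47.1
eef_pos: [0.4489, -0.1536, 0.1267]
orientation: [[-0.996, 0.085, 0.002], [0.085, 0.996, -0.001], [-0.002, -0.001, -1.0]]
wrist_force: [-0.4, 0.3, 1.0]
grip_width: 0.0501
grip_force: 0.0
```

```bash
python3 -c "
from lid import *
st();lid()
p=r.get_image('scene')
for t in('jar','cup','prop_mid','packed_mid'):print(t,[(round(d['conf'],2),np.round(d['location'],3).tolist()) for d in r.spot_point(p,t)])"
```

```text
t 47.1 pos [ 0.4489 -0.1536  0.1267] z [ 0.002 -0.001 -1.   ] yaw_y 85.1 q [ 1.2   0.29 -1.06  2.04  0.31  0.98  1.47] F [-0.4  0.3  1. ] 0.0501 0.0
edge width px 225 row 171 edge z est [np.float64(0.06300000000000001)] pts [ 0.418 -0.252  0.063] top row 149
scene [([206, 151], [0.432, -0.048]), ([194, 208], [0.596, -0.062]), ([124, 202], [0.582, -0.225]), ([109, 198], [0.572, -0.262]), ([126, 145], [0.416, -0.249]), ([166, 143], [0.408, -0.15])]
jar [(0.93, [0.644, 0.102, 0.001])]
cup [(0.69, [0.434, 0.304, -0.002])]
prop_mid [(0.86, [0.628, 0.387, 0.064]), (0.6, [0.52, 0.413, 0.065])]
packed_mid [(0.72, [0.581, -0.163, 0.054])]
```

```bash
python3 -c "
from bench import r
print(r.job_done())"
```

```text
the job is handed in; nothing more can be done
None
```

The prop was laid on the bench, let go, retaken and put flat on the cork strip, and the lid was closed to its stop. The jar and cup read unmoved at the end, as did the packed prop before the lid closed. I handed the job in at about 47 s; no verdict came back.

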